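Change the bracket in the welding jig

TASK

The bracket in the welding jig is finished: pull the jig's locking slide all the way out by its knob, lift the welded bracket off the block and lay it flat, base down, in the steel tray. Then set the other bracket, rib up, on the block with its base lengthwise and flush with the block's edges all round, and push the knob fully home to lock it. Leave the other things on the bench where they are.

Things in the scene. Friction and masses are not known exactly. Their poses are not given: they have to be found in the camera images.
- jig_seat (a point): centre of the flat top of the bolted-down jig's dark steel block, 130 mm (x) by 80 mm (y), 60 mm above the bench. Axes are the jig's: +x along the block's length, away from the knob (the slide and knob are on the -x side, nearer the robot), z up
- slide_knob (a point): centre of the locking slide's round black knob, 44 mm diameter, 32 mm long; moves with the slide. The slide's axis is level, along the jig's x, 79 mm above the bench. Home, it is 170 mm along -x from jig_seat, with 32 mm of bare rod (18 mm diameter) between guide and knob. Axes as jig_seat
- tongue_tip (a point): middle of the end of the slide's flat tongue, 26 mm wide, 10 mm thick. Home, it reaches 20 mm over the block's end, its underside 14 mm above the block (4 mm above a seated base); out, it is 30 mm clear of the block
- slide_guide (a point): centre of the top of the fixed guide the slide runs in, 34 mm (x) by 50 mm (y), 92 mm above the bench, 105 mm along -x from jig_seat
- slide (a joint): how far the slide is pulled out towards the knob (along the jig's -x), in m: 0 fully home, 0.050 fully out; a detent holds it at each end and must be overcome (about 7 N midway)
- welded_bracket: the finished aluminium bracket, at the start on the jig's block under the tongue: flat base 130 x 80 x 10 mm (x, y, z) with an upright rib on its middle, 80 mm long (x), 12 mm thick (y), its top 60 mm above the underside of the base; a dark weld bead runs along each side of the rib's foot. About 0.4 kg. Origin: centre of the base's underside
- next_bracket: the other bracket, same shape and size (base 130 x 80 x 10 mm, rib 80 mm along x, 12 mm thick, top at 60 mm), without weld beads, standing base down on the bench. Origin: centre of the base's underside; symmetric, so half a turn makes no difference
- tray: open steel tray for finished parts, fixed to the bench, 230 x 180 mm (x, y) outside, walls 4 mm thick and 35 mm tall, inner floor 4 mm above the bench. Origin: centre of its underside
- hammer: hammer lying flat, about 260 mm long along its x axis, leave it alone; origin under its middle
- wrench: steel wrench lying flat, about 200 mm long along its x axis, leave it alone; origin under its middle
- mug: white mug, 80 mm diameter, 90 mm tall, handle on its +y side, leave it alone; origin at the centre of its underside
- tape_measure: black and red tape measure standing up, 76 x 40 x 62 mm, leave it alone; origin at the centre of its underside
- offcut: wooden offcut block, 45 x 90 x 40 mm, leave it alone; origin at the centre of its underside
- tube: offcut of square steel tube, 40 x 100 x 40 mm, leave it alone; origin at the centre of its underside
- pencil: flat carpenter's pencil, 14 x 150 x 9 mm (x, y, z), leave it alone; origin at the centre of its underside
Not all that is in view belongs to the job. What is shaped like the next_bracket but brown is not meant.

How it is judged:
By the outcome, as a careful person would: the job done as asked, in the order asked, and still so for the second after the job is handed in, with the robot touching nothing.
It also fails if it takes over 72 s, if anything falls off the work surface, if the arm or the gripper's body presses on something with over 40 N, if the wrist force passes 120 N, or if a joint passes its speed limit or range.

ROBOT

A 6-joint arm with a two-finger parallel gripper is mounted at the origin on the work surface. World frame = base frame: x ahead of the robot, y to its left, z up, the work surface at z = 0. Lengths are in m, angles in rad, forces in N, time in s.
With the tool pointing down it reaches from about 0.35 to 0.975 m from the base axis. Payload 4.9 kg.
Tool frame: the origin (TCP) lies on the mounting face of the last link; the fingertips stand 173 mm ahead of it and the grasp point (between the pads) lies 155 mm ahead of it; z points along the fingers, y is the direction in which the jaws open and shut (so a half turn about z gives the same grasp; the last joint's range is limited). The gripper opens to 85 mm and grips with 20 to 120 N. Pads are 22 mm wide; open, the fingers measure 114 mm over their backs; the gripper's body (76 mm by 85 mm) begins 54 mm behind the grasp point. The pads swing forward as they close: fully open they stand 13 mm farther back than shut.
Start: joints at [1.191, 0.053, 1.613, -0, 1.476, -0.119], TCP at [0.161, 0.604, 0.405] pointing down, gripper open.
Joint ranges: [-3.01, 3.01], [-1.01, 2.22], [0.06, 2.58], [-1.02, 4.17], [0.09, 2.62], [-3.14, 3.14]. Speed limits (rad/s): [2.57, 2.57, 3.14, 3.14, 3.14, 3.14].

INTERFACE

Orientations are given as a unit quaternion [w, x, y, z].
In Python, from plant import manip gives the robot as it stands.
- The arm moves only by the tool play_rows, never from a script. Its argument "increments" is a list of rows, each an object with "offset": the shift along the tool's x, y, z in mm, a list of three; "twist": the turn about the tool's z in rad; "grip": the opening, from 0 (shut) to 1 (fully open). In form: [{"offset": [dx, dy, dz], "twist": twist, "grip": grip}, ...]. A call has 1 to 5 rows; each row is the pose to reach, as a shift and turn from the pose commanded when the call began, along the tool's axes at that moment; what a row does not reach only later rows make up. A row lasts 1/12 s, in which the tool goes at most 41.7 mm and 7.16 degrees, less where a joint would pass 70% of its speed; a pose out of reach is approached as far as the arm can. A call with a gripper value outside its range is refused whole. The fingers move at their own pace and stop on an object; the grip force is fixed at half the most. Time passes only in rows, so rows that repeat a pose let the fingers close. It gives the time, the measured TCP pose, the force and the opening at its end, in the units of the state.
- manip.state(): the state, without advancing time (a new reading comes with each control period).
- manip.grab_frame(name): name is "scene" or "top"; returns the picture (384x512x3 uint8, blue, green, red); there is no depth.
- manip.get_calibration(name): a dict with "fx", "fy", "cx", "cy" (pixels), "T" (4x4, takes a point from camera to world coordinates). Camera axes: x right, y down, z forward; pixel columns grow to the right and rows downward; lengths in m; the calibration is good to about 2 mm. A picture is of the moment at which its call begins. get_calibration takes no time and is no camera call.
- manip.job_done(): hands the job in, once; it reports no verdict.
Trained networks look in the newest picture that a camera, given by its name, has taken for a name from the list of things; names that differ only in an ending like _2 or _b are one class to them, and where a whole thing is asked for, a point or a joint stands for the part that bears it (a point fixed in the world has none). Each returns a list of dicts, best first, with "p" (0 to 1); they miss things now and then, are a little off and sometimes report something else, mostly with a low value. They report only what shows in the picture. A call takes as long as a camera call. They do not tell look-alikes from the thing itself.
- manip.boxes_of(query, camera): "xyz" ([x, y, z] in m, in the coordinates of the camera as it stood for that picture, good to about 4 mm: the middle of the surface that is visible of it).
- manip.tip_of(query, camera): "xyz" ([x, y, z] in m, in the coordinates of the camera as it stood for that picture, good to about 4 mm: a listed point, or the origin of a listed thing).
The state is a dict: "time": time; "joint_pos": joint angles; "joint_vel": joint speeds; "joint_efforts": joint torques, N m; "tool_pos": TCP position; "tool_rot": TCP orientation; "contact_force": force on the tool from outside, world axes, zero at the start; "ft_torque": the same for the moment, N m; "gripper_width": opening from 0.0 (shut) to 1.0 (fully open).
Only numpy, scipy, OpenCV 4.12 (cv2) and the standard library are available. Lean on these libraries where they do the work, as an engineer would, in place of code of your own. Each camera call takes 0.05 s, during which the arm holds its last target. There are 200 camera calls.

## Working session

There is one attempt and no reset: what is moved stays moved. The work goes in short steps, Python scripts to look and compute and a tool call to move; the robot and the scene stay as the last step left them, time stands still between calls to the robot, and variables do not carry over. Pictures are saved under pics/ and viewed, about 8 in all and at most 12, crops included, and the job is handed in when it is done.

Besides the shell and the picture viewer there is one more tool, called after "Call:" by a JSON object that holds its "api" and its "payload". play_rows: Moves the arm, as the interface text tells. Its arguments: {"type":"object","properties":{"increments":{"type":"array"}},"required":["increments"]}

```bash
ls; mkdir -p pics; cat > h.py <<'E'
import numpy as np, cv2
from plant import manip
from scipy.spatial.transform import Rotation as R
def w(cam,p):
    T=np.array(manip.get_calibration(cam)["T"]); return (T@np.r_[p,1])[:3]
def proj(cam,P):
    c=manip.get_calibration(cam); q=np.linalg.inv(np.array(c["T"]))@np.r_[P,1]
    return c["fx"]*q[0]/q[2]+c["cx"], c["fy"]*q[1]/q[2]+c["cy"]
def unproj(cam,u,v,z):
    c=manip.get_calibration(cam); T=np.array(c["T"]); d=T[:3,:3]@np.array([(u-c["cx"])/c["fx"],(v-c["cy"])/c["fy"],1]); o=T[:3,3]
    return o+d*(z-o[2])/d[2]
def totool(P):  # world target for the TCP -> offset mm in tool axes
    s=manip.state(); q=s["tool_rot"]; r=R.from_quat([q[1],q[2],q[3],q[0]])
    return np.round(1000*r.inv().apply(np.array(P)-s["tool_pos"]),1)
E
python3 - <<'E'
from h import *
np.set_printoptions(precision=4,suppress=True)
for c in("scene","top"):
    cv2.imwrite(f"pics/{c}0.png",manip.grab_frame(c)); k=manip.get_calibration(c);print(c,k["fx"],k["cx"],k["cy"]);print(np.array(k["T"]))
for n in("jig_seat","slide_knob","tongue_tip","slide_guide","welded_bracket","next_bracket","tray"):
  for c in("scene","top"):
    print(n,c,[(round(d["p"],2),w(c,d["xyz"])) for d in manip.tip_of(n,c)[:3]])
print(manip.state())
E
```

```text
pics
scene 393.2485747336942 252.23281036452482 189.41050318051208
[[ 0.7896  0.4366 -0.4311  0.9608]
 [ 0.6135 -0.5702  0.5463 -0.5057]
 [-0.0073 -0.6959 -0.7181  0.7545]
 [ 0.      0.      0.      1.    ]]
top 441.60618257222643 248.50432800851877 189.68222083928674
[[-0.0243 -0.9932  0.1139  0.4412]
 [-0.9997  0.0243 -0.0019  0.0087]
 [-0.0009 -0.1139 -0.9935  1.1566]
 [ 0.      0.      0.      1.    ]]
jig_seat scene [(0.69, array([ 0.6896, -0.0259,  0.0607]))]
jig_seat top [(0.48, array([0.7869, 0.1794, 0.0004]))]
slide_knob scene [(0.91, array([ 0.5221, -0.0149,  0.0765]))]
slide_knob top [(0.74, array([ 0.5202, -0.0128,  0.0814])), (0.61, array([ 0.3403, -0.1781, -0.0012]))]
tongue_tip scene [(0.97, array([ 0.6428, -0.0262,  0.0767]))]
tongue_tip top [(0.72, array([ 0.6474, -0.0193,  0.0792]))]
slide_guide scene [(0.88, array([ 0.5877, -0.0198,  0.0919])), (0.34, array([ 0.6473, -0.0254,  0.077 ]))]
slide_guide top [(0.96, array([ 0.5882, -0.0217,  0.0959]))]
welded_bracket scene [(0.7, array([ 0.6925, -0.0253,  0.0607]))]
welded_bracket top [(0.84, array([ 0.6893, -0.0264,  0
[... 163 characters left out ...]
ext_bracket top [(0.95, array([0.5808, 0.164 , 0.0009])), (0.85, array([0.5273, 0.359 , 0.0039]))]
tray scene [(0.75, array([ 0.485 , -0.3583,  0.0012]))]
tray top [(0.88, array([ 0.4886, -0.3611, -0.0014]))]
{'time': 0.8, 'joint_pos': array([ 1.191 ,  0.0527,  1.6129,  0.    ,  1.476 , -0.119 ]), 'joint_vel': array([ 0.0011, -0.0005,  0.0017, -0.0008, -0.0022, -0.0018]), 'joint_efforts': array([  0.0005, -39.3654, -37.0434,  -0.0002,   0.0005,   0.    ]), 'tool_pos': array([0.1611, 0.6038, 0.4047]), 'tool_rot': array([-0.    ,  0.13  ,  0.9915,  0.    ]), 'contact_force': array([ 0.1343,  0.6903, -0.102 ]), 'ft_torque': array([ 0.0811, -0.01  , -0.0038]), 'gripper_width': 1.003233443582751}
```

View pics/top0.png

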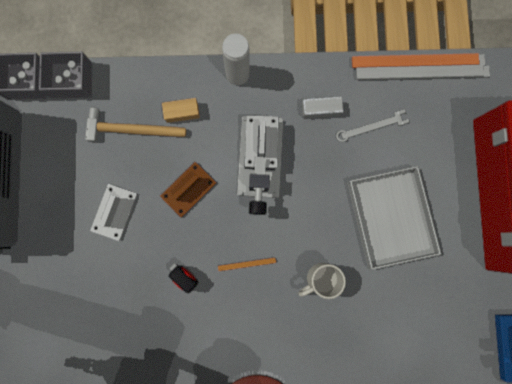

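View pics/scene0.png

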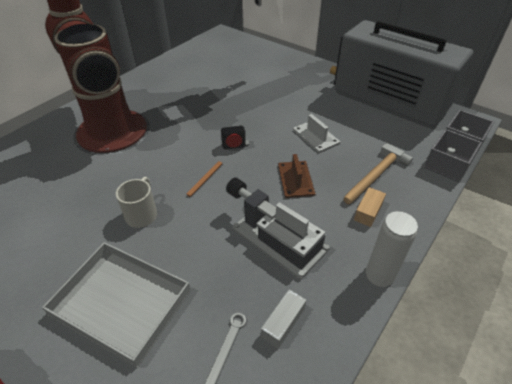

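The top view shows the jig at about (262,165), with the knob at (258,208). The grey next bracket is at (115,212) and the brown look-alike at (189,189). The tray is at (395,217). The networks agree, and the grey bracket is their second hit. Next I'll look closer for the angles.

```bash
python3 - <<'E'
from h import *
im=np.mean([manip.grab_frame("top").astype(float) for _ in range(4)],0).astype(np.uint8)
cv2.imwrite("pics/topavg.png",im)
a=cv2.resize(im[105:225,225:300],None,fx=5,fy=5,interpolation=cv2.INTER_CUBIC)
b=cv2.resize(im[177:247,82:147],None,fx=6,fy=6,interpolation=cv2.INTER_CUBIC)
o=np.zeros((600,780,3),np.uint8); o[:,:375]=a; o[:420,385:775]=b
cv2.imwrite("pics/crop1.png",o)
from collections import defaultdict
np.set_printoptions(precision=4,suppress=True)
for n in("jig_seat","slide_knob","slide_guide","next_bracket"):
  L=[]
  for c in("scene","top"):
    for _ in range(2):
      manip.grab_frame(c); L+= [w(c,d["xyz"]) for d in manip.tip_of(n,c) if n!="next_bracket" or w(c,d["xyz"])[1]>.25]
  print(n,np.array(L))
E
```

```text
jig_seat [[ 0.6878 -0.0253  0.0608]
 [ 0.689  -0.0259  0.0631]]
slide_knob [[ 0.5214 -0.0162  0.0796]
 [ 0.4902 -0.3573 -0.0031]
 [ 0.5234 -0.0103  0.0791]
 [ 0.6418 -0.0261  0.0798]
 [ 0.5235 -0.0149  0.0784]
 [ 0.5216 -0.0161  0.083 ]
 [ 0.3806  0.0199  0.0018]]
slide_guide [[ 0.5862 -0.0192  0.0922]
 [ 0.5874 -0.0196  0.0928]
 [ 0.521  -0.0126  0.0763]
 [ 0.5867 -0.0195  0.0974]
 [ 0.5858 -0.0186  0.0946]]
next_bracket [[ 0.5238  0.3626 -0.0007]
 [ 0.5258  0.3617 -0.0007]
 [ 0.5254  0.3619 -0.0005]]
```

View pics/crop1.png

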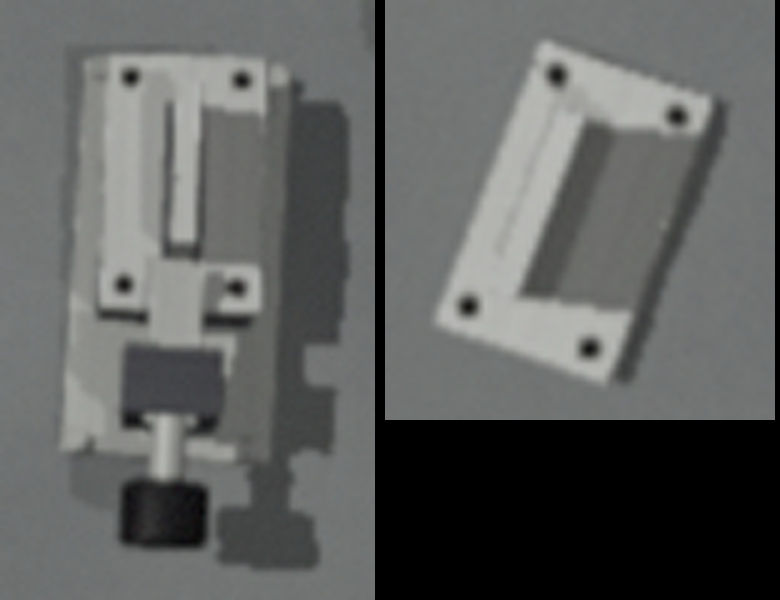

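The crop shows four dark holes on each base. On the jig's bracket they are at crop (130,77), (241,79), (123,284) and (238,287). On the next bracket they are at (172,75), (292,116), (83,306) and (205,348). They give centres and angles directly.

```bash
python3 - <<'E'
from h import *
np.set_printoptions(precision=4,suppress=True)
im=cv2.imread("pics/topavg.png"); g=cv2.cvtColor(im,cv2.COLOR_BGR2GRAY).astype(float)
def refine(u,v):
    x,y=int(round(u)),int(round(v)); r=3
    p=g[y-r:y+r+1,x-r:x+r+1]; wt=np.clip(np.percentile(p,60)-p-25,0,None)
    # keep blob near the centre
    Y,X=np.mgrid[-r:r+1,-r:r+1]; wt=wt*(X**2+Y**2<=7)
    return x+(wt*X).sum()/wt.sum(), y+(wt*Y).sum()/wt.sum()
def holes(L,s,o,z):
    P=[]
    for a,b in L:
        u,v=refine((a+.5)/s-.5+o[0],(b+.5)/s-.5+o[1]); P.append(unproj("top",u,v,z)[:2])
    P=np.array(P); x=(P[0]+P[1]-P[2]-P[3])/2; y=(P[0]+P[2]-P[1]-P[3])/2
    print("centre",P.mean(0),"len",np.hypot(*x),np.hypot(*y),"yaw",np.arctan2(x[1],x[0]),np.arctan2(-y[0],y[1]))
holes([(130,77),(241,79),(123,284),(238,287)],5,(225,105),.070)
holes([(172,75),(292,116),(83,306),(205,348)],6,(82,177),.010)
for c in[(350,180),(418,167),(441,252),(373,268)]: print("tray rim",unproj("top",*c,.035))
for P in([.52,-.0145,.079],[.5868,-.0193,.092]): print("proj",proj("top",P))
E
```

```text
centre [ 0.6881 -0.0281] len 0.10613139154346383 0.05589068380302197 yaw -0.057685661719190054 -0.054357295433940876
centre [0.5236 0.3603] len 0.10606493373113321 0.05588864063099746 yaw -0.35689957576558073 -0.3527924542245246
tray rim [ 0.5884 -0.2541  0.035 ]
tray rim [ 0.6179 -0.4305  0.035 ]
tray rim [ 0.4003 -0.4736  0.035 ]
tray rim [ 0.3648 -0.3004  0.035 ]
proj (np.float64(257.5775885315565), np.float64(207.66822147731207))
proj (np.float64(258.9226321605876), np.float64(179.82728103521146))
```

```bash
cat >> h.py <<'E'
def go(x,y,z,yaw):   # prints offset (mm, tool axes) and twist (rad) to TCP pose
    s=manip.state(); q=s["tool_rot"]; r=R.from_quat([q[1],q[2],q[3],q[0]]).as_matrix()
    th=np.arctan2(-r[0,1],r[1,1]); d=-(yaw-th); d=(d+np.pi/2)%np.pi-np.pi/2
    print("off",totool([x,y,z]),"twist",round(d,4),"yaw now",round(th,4),"tool z",r[:,2].round(4),"t",s["time"],"j6",s["joint_pos"][5],"pos",np.round(s["tool_pos"],4),"F",np.round(s["contact_force"],1),"g",round(s["gripper_width"],3))
E
python3 -c "
from h import *
go(.5195,-.0165,.405,-.057)"
```

```text
off [-5.062e+02 -5.070e+02 -3.000e-01] twist -0.2038 yaw now -0.2608 tool z [ 0.  0. -1.] t 2.6 j6 -0.1189937296887983 pos [0.1612 0.6038 0.4047] F [ 0.1  0.3 -0.6] g 1.0
```

Call:
{"api": "play_rows", "payload": {"increments": [{"offset": [-26, -26, 0], "twist": 0, "grip": 1}, {"offset": [-52, -52, 0], "twist": 0, "grip": 1}, {"offset": [-78, -78, 0], "twist": 0, "grip": 1}, {"offset": [-104, -104, 0], "twist": 0, "grip": 1}, {"offset": [-130, -130, 0], "twist": 0, "grip": 1}]}}

```text
time: 3.02
tool_pos: [0.2536, 0.4433, 0.4047]
tool_rot: [0.0, 0.13, 0.992, 0.0]
contact_force: [0.7, 0.2, 0.2]
gripper_width: 1.0
```

Call:
{"api": "play_rows", "payload": {"increments": [{"offset": [-26, -26, 0], "twist": 0, "grip": 1}, {"offset": [-52, -52, 0], "twist": 0, "grip": 1}, {"offset": [-78, -78, 0], "twist": 0, "grip": 1}, {"offset": [-104, -104, 0], "twist": 0, "grip": 1}, {"offset": [-130, -130, 0], "twist": 0, "grip": 1}]}}

```text
time: 3.43
tool_pos: [0.3457, 0.284, 0.405]
tool_rot: [0.0, 0.13, 0.992, 0.0]
contact_force: [0.6, -1.1, 0.0]
gripper_width: 0.998
```

Call:
{"api": "play_rows", "payload": {"increments": [{"offset": [-26, -26, 0], "twist": -0.1, "grip": 1}, {"offset": [-52, -52, 0], "twist": -0.2, "grip": 1}, {"offset": [-78, -78, 0], "twist": -0.2, "grip": 1}, {"offset": [-104, -104, 0], "twist": -0.2, "grip": 1}, {"offset": [-130, -130, 0], "twist": -0.2038, "grip": 1}]}}

```text
time: 3.85
tool_pos: [0.4378, 0.1247, 0.4051]
tool_rot: [0.001, 0.029, 1.0, 0.0]
contact_force: [-0.2, 0.7, 1.0]
gripper_width: 0.998
```

```bash
python3 -c "
from h import *
go(.5195,-.0165,.29,-.057)"
```

```text
off [ -89.5 -136.3  115.1] twist -0.0001 yaw now -0.0571 tool z [ 1.2e-03  2.0e-04 -1.0e+00] t 3.85 j6 -1.3999840369919245 pos [0.4378 0.1247 0.4051] F [-0.2  0.7  1. ] g 0.998
```

Call:
{"api": "play_rows", "payload": {"increments": [{"offset": [-18, -27, 5], "twist": 0, "grip": 1}, {"offset": [-36, -54, 20], "twist": 0, "grip": 1}, {"offset": [-54, -82, 40], "twist": 0, "grip": 1}, {"offset": [-72, -109, 60], "twist": 0, "grip": 1}, {"offset": [-90, -136, 80], "twist": 0, "grip": 1}]}}

```text
time: 4.27
tool_pos: [0.5201, -0.0161, 0.3243]
tool_rot: [0.001, 0.029, 1.0, -0.0]
contact_force: [1.0, 0.4, 0.4]
gripper_width: 0.997
```

Call:
{"api": "play_rows", "payload": {"increments": [{"offset": [0, 0, 25], "twist": 0, "grip": 1}, {"offset": [0, 0, 50], "twist": 0, "grip": 1}, {"offset": [0, 0, 70], "twist": 0, "grip": 1}, {"offset": [0, 0, 85], "twist": 0, "grip": 1}, {"offset": [0, 0, 95], "twist": 0, "grip": 1}]}}

```text
time: 4.68
tool_pos: [0.5188, -0.0145, 0.2276]
tool_rot: [-0.001, 0.029, 1.0, 0.0]
contact_force: [0.2, -0.1, -0.6]
gripper_width: 0.999
```

```bash
python3 -c "
from h import *
go(.5195,-.0165,.230,-.057)
o=[]
for c,b in(('scene',(200,150,330,270)),('top',(210,100,310,230))):
  i=manip.grab_frame(c)[b[1]:b[3],b[0]:b[2]]; o.append(cv2.resize(i,(390,int(390*i.shape[0]/i.shape[1]))))
h=max(x.shape[0] for x in o); cv2.imwrite('pics/k.png',np.hstack([np.pad(x,((0,h-x.shape[0]),(0,0),(0,0))) for x in o]))
"
```

```text
off [-0.8 -2.  -2.4] twist -0.0003 yaw now -0.0573 tool z [-2.9e-03  5.0e-04 -1.0e+00] t 4.6833 j6 -1.6848176129961014 pos [ 0.5188 -0.0145  0.2276] F [ 0.2 -0.1 -0.6] g 0.999
```

View pics/k.png

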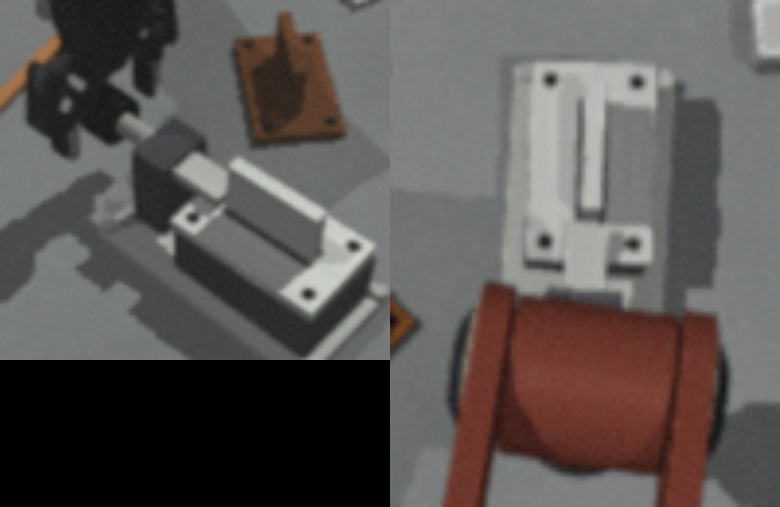

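The fingers straddle the knob; its hub shows between them at (100,105). I'll close and pull.

Call:
{"api": "play_rows", "payload": {"increments": [{"offset": [0, 0, 0], "twist": 0, "grip": 0.4}, {"offset": [0, 0, 0], "twist": 0, "grip": 0.2}, {"offset": [0, 0, 0], "twist": 0, "grip": 0}, {"offset": [0, 0, 0], "twist": 0, "grip": 0}, {"offset": [0, 0, 0], "twist": 0, "grip": 0}]}}

```text
time: 5.2
tool_pos: [0.5202, -0.014, 0.2317]
tool_rot: [0.001, 0.029, 1.0, 0.001]
contact_force: [-1.9, 3.3, 6.1]
gripper_width: 0.495
```

Call:
{"api": "play_rows", "payload": {"increments": [{"offset": [0, 0, 0], "twist": 0, "grip": 0}, {"offset": [0, 0, 0], "twist": 0, "grip": 0}]}}

```text
time: 5.37
tool_pos: [0.5202, -0.014, 0.2317]
tool_rot: [0.001, 0.029, 1.0, 0.001]
contact_force: [-1.3, 3.7, 5.5]
gripper_width: 0.499
```

```bash
python3 -c "
from h import *
go(.5195,-.0165,.230,-.057)"
```

```text
off [ 0.6 -2.5  1.7] twist -0.0011 yaw now -0.0581 tool z [ 0.0026  0.0015 -1.    ] t 5.3667 j6 -1.6839079378676067 pos [ 0.5202 -0.014   0.2317] F [-1.3  3.7  5.5] g 0.499
```

Call:
{"api": "play_rows", "payload": {"increments": [{"offset": [8, 0, 0], "twist": 0, "grip": 0}, {"offset": [18, 0, 0], "twist": 0, "grip": 0}, {"offset": [28, 0, 0], "twist": 0, "grip": 0}, {"offset": [38, 0, 0], "twist": 0, "grip": 0}, {"offset": [47, 0, 0], "twist": 0, "grip": 0}]}}

```text
time: 5.78
tool_pos: [0.473, -0.0106, 0.2317]
tool_rot: [0.002, 0.029, 1.0, 0.002]
contact_force: [0.5, 10.7, 6.4]
gripper_width: 0.496
```

Call:
{"api": "play_rows", "payload": {"increments": [{"offset": [4, 0, 0], "twist": 0, "grip": 0}, {"offset": [5, 0, 0], "twist": 0, "grip": 0}, {"offset": [5, 0, 0], "twist": 0, "grip": 0}, {"offset": [5, 0, 0], "twist": 0, "grip": 0}]}}

```text
time: 6.12
tool_pos: [0.4693, -0.0103, 0.2317]
tool_rot: [0.005, 0.029, 1.0, 0.002]
contact_force: [8.0, 10.1, -2.0]
gripper_width: 0.497
```

```bash
python3 -c "
from h import *
np.set_printoptions(precision=4,suppress=True)
go(.5195,-.0165,.230,-.057)
for c in('scene','top'):
  manip.grab_frame(c)
  for n in('tongue_tip','slide_knob'): print(n,c,[(round(d['p'],2),w(c,d['xyz'])) for d in manip.tip_of(n,c)[:2]])"
```

```text
off [-50.5  -3.2   2.2] twist -0.0014 yaw now -0.0584 tool z [ 0.0096  0.0042 -0.9999] t 6.1167 j6 -1.6968910582864059 pos [ 0.4693 -0.0103  0.2317] F [ 8.  10.1 -2. ] g 0.497
tongue_tip scene [(0.7, array([0.7399, 0.3018, 0.0019])), (0.65, array([ 0.5932, -0.0193,  0.0779]))]
slide_knob scene [(0.82, array([ 0.4694, -0.0053,  0.0805])), (0.39, array([ 0.4897, -0.3559,  0.0022]))]
tongue_tip top [(0.61, array([ 0.5993, -0.0174,  0.0781]))]
slide_knob top []
```

Call:
{"api": "play_rows", "payload": {"increments": [{"offset": [-1, 0, 0], "twist": 0, "grip": 1}, {"offset": [-1, 0, 0], "twist": 0, "grip": 1}, {"offset": [-1, 0, 0], "twist": 0, "grip": 1}, {"offset": [-1, 0, -10], "twist": 0, "grip": 1}, {"offset": [-1, 0, -45], "twist": 0, "grip": 1}]}}

```text
time: 6.83
tool_pos: [0.466, -0.0113, 0.27]
tool_rot: [-0.006, 0.029, 1.0, 0.001]
contact_force: [0.7, 0.2, -1.1]
gripper_width: 1.001
```

Call:
{"api": "play_rows", "payload": {"increments": [{"offset": [0, 0, -35], "twist": 0, "grip": 1}, {"offset": [0, 0, -70], "twist": 0, "grip": 1}, {"offset": [-25, 0, -85], "twist": 0, "grip": 1}, {"offset": [-65, 0, -85], "twist": 0, "grip": 1}, {"offset": [-105, 0, -85], "twist": 0, "grip": 1}]}}

```text
time: 7.25
tool_pos: [0.5747, -0.0178, 0.3636]
tool_rot: [0.003, 0.029, 1.0, -0.001]
contact_force: [-0.9, 0.3, 1.1]
gripper_width: 0.999
```

```bash
python3 -c "
from h import *
np.set_printoptions(precision=4,suppress=True)
go(.6885,-.0255,.258,-.066)
manip.grab_frame('scene')
for n in('tongue_tip','slide_knob'): print(n,[(round(d['p'],2),w('scene',d['xyz'])) for d in manip.tip_of(n,'scene')[:2]])"
```

```text
off [-113.5   -1.1  106.3] twist 0.0087 yaw now -0.0573 tool z [ 0.0059 -0.0013 -1.    ] t 7.25 j6 -1.673671438515841 pos [ 0.5747 -0.0178  0.3636] F [-0.9  0.3  1.1] g 0.999
tongue_tip [(0.66, array([ 0.5913, -0.0201,  0.0798]))]
slide_knob [(0.92, array([ 0.4735, -0.0078,  0.0777]))]
```

Call:
{"api": "play_rows", "payload": {"increments": [{"offset": [-38, 0, 0], "twist": 0.009, "grip": 0.7}, {"offset": [-76, -1, 0], "twist": 0.009, "grip": 0.7}, {"offset": [-112, -1, 10], "twist": 0.009, "grip": 0.7}, {"offset": [-112, -1, 25], "twist": 0.009, "grip": 0.7}, {"offset": [-112, -1, 30], "twist": 0.009, "grip": 0.7}]}}

```text
time: 7.82
tool_pos: [0.6849, -0.0251, 0.3273]
tool_rot: [-0.002, 0.033, 0.999, 0.0]
contact_force: [-1.2, -0.3, -1.5]
gripper_width: 0.701
```

```bash
python3 -c "
from h import *
go(.6885,-.0255,.258,-.066)"
```

```text
off [-3.9 -0.2 69.3] twist -0.0001 yaw now -0.0661 tool z [-4.3e-03  4.0e-04 -1.0e+00] t 7.8167 j6 -1.649637517389056 pos [ 0.6849 -0.0251  0.3273] F [-1.2 -0.3 -1.5] g 0.701
```

Call:
{"api": "play_rows", "payload": {"increments": [{"offset": [-3, 0, 25], "twist": 0, "grip": 0.7}, {"offset": [-3, 0, 45], "twist": 0, "grip": 0.7}, {"offset": [-3, 0, 60], "twist": 0, "grip": 0.7}, {"offset": [-3, 0, 67], "twist": 0, "grip": 0.7}, {"offset": [-3, 0, 68], "twist": 0, "grip": 0.7}]}}

```text
time: 8.23
tool_pos: [0.6866, -0.0249, 0.2602]
tool_rot: [-0.002, 0.033, 0.999, 0.0]
contact_force: [-0.1, -0.1, -0.3]
gripper_width: 0.7
```

Call:
{"api": "play_rows", "payload": {"increments": [{"offset": [0, 0, 0], "twist": 0, "grip": 0.4}, {"offset": [0, 0, 0], "twist": 0, "grip": 0.3}, {"offset": [0, 0, 0], "twist": 0, "grip": 0.2}, {"offset": [0, 0, 0], "twist": 0, "grip": 0.1}, {"offset": [0, 0, 0], "twist": 0, "grip": 0}]}}

```text
time: 8.65
tool_pos: [0.6888, -0.0256, 0.2638]
tool_rot: [0.001, 0.033, 0.999, -0.001]
contact_force: [-0.5, -2.1, 4.7]
gripper_width: 0.134
```

Call:
{"api": "play_rows", "payload": {"increments": [{"offset": [0, 0, 0], "twist": 0, "grip": 0}, {"offset": [0, 0, 0], "twist": 0, "grip": 0}, {"offset": [0, 0, 0], "twist": 0, "grip": 0}, {"offset": [0, 0, 0], "twist": 0, "grip": 0}]}}

```text
time: 8.98
tool_pos: [0.6888, -0.0256, 0.2638]
tool_rot: [0.001, 0.033, 0.999, -0.001]
contact_force: [-1.5, -2.7, 6.8]
gripper_width: 0.134
```

```bash
python3 -c "
from h import *
go(.6885,-.0255,.258,-.066);print(manip.state()['ft_torque'])"
```

```text
off [0.3 0.1 5.8] twist -0.0002 yaw now -0.0662 tool z [ 0.0025 -0.0013 -1.    ] t 8.9833 j6 -1.6491876026402879 pos [ 0.6888 -0.0256  0.2638] F [-1.5 -2.7  6.8] g 0.134
[-0.4115473   0.22081317  0.0550037 ]
```

Call:
{"api": "play_rows", "payload": {"increments": [{"offset": [0, 0, -10], "twist": 0, "grip": 0}, {"offset": [0, 0, -30], "twist": 0, "grip": 0}, {"offset": [0, 0, -60], "twist": 0, "grip": 0}, {"offset": [0, 0, -90], "twist": 0, "grip": 0}, {"offset": [0, 0, -120], "twist": 0, "grip": 0}]}}

```text
time: 9.4
tool_pos: [0.6875, -0.0246, 0.3806]
tool_rot: [-0.002, 0.033, 0.999, 0.001]
contact_force: [0.4, 0.6, -4.8]
gripper_width: 0.13
```

```bash
python3 -c "
from h import *
go(.490,-.362,.384,.2)
cv2.imwrite('pics/l.png',manip.grab_frame('scene'))"
```

```text
off [ 174.9 -349.6   -3. ] twist -0.2657 yaw now -0.0657 tool z [-0.0044  0.0015 -1.    ] t 9.4 j6 -1.6491550906065087 pos [ 0.6875 -0.0246  0.3806] F [ 0.4  0.6 -4.8] g 0.13
```

View pics/l.png

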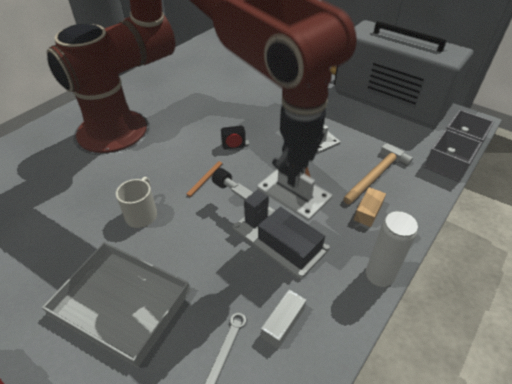

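The bracket hangs level from the rib at about (298,190). The block's top is bare at (292,237) and the slide is out. On to the tray.

Call:
{"api": "play_rows", "payload": {"increments": [{"offset": [17, -34, 0], "twist": 0, "grip": 0}, {"offset": [35, -70, 0], "twist": 0, "grip": 0}, {"offset": [52, -105, 0], "twist": 0, "grip": 0}, {"offset": [70, -140, 0], "twist": 0, "grip": 0}, {"offset": [87, -174, 0], "twist": 0, "grip": 0}]}}

```text
time: 9.87
tool_pos: [0.5883, -0.1937, 0.3794]
tool_rot: [-0.001, 0.033, 0.999, 0.001]
contact_force: [1.2, -0.9, -5.3]
gripper_width: 0.13
```

Call:
{"api": "play_rows", "payload": {"increments": [{"offset": [17, -34, 0], "twist": -0.09, "grip": 0}, {"offset": [35, -70, 0], "twist": -0.18, "grip": 0}, {"offset": [52, -105, 0], "twist": -0.266, "grip": 0}, {"offset": [70, -140, 0], "twist": -0.266, "grip": 0}, {"offset": [87, -175, 0], "twist": -0.266, "grip": 0}]}}

```text
time: 10.28
tool_pos: [0.49, -0.3627, 0.3795]
tool_rot: [-0.001, -0.1, 0.995, 0.001]
contact_force: [1.3, -0.8, -4.5]
gripper_width: 0.13
```

```bash
python3 -c "
from h import *
go(.490,-.362,.212,.2)"
```

```text
off [-3.000e-01  1.000e-01  1.675e+02] twist 0.0003 yaw now 0.2003 tool z [-0.0017  0.0027 -1.    ] t 10.2833 j6 -2.530558437297001 pos [ 0.49   -0.3627  0.3795] F [ 1.3 -0.8 -4.5] g 0.13
```

Call:
{"api": "play_rows", "payload": {"increments": [{"offset": [0, 0, 35], "twist": 0, "grip": 0}, {"offset": [0, 0, 75], "twist": 0, "grip": 0}, {"offset": [0, 0, 115], "twist": 0, "grip": 0}, {"offset": [0, 0, 145], "twist": 0, "grip": 0}, {"offset": [0, 0, 164], "twist": 0, "grip": 0}]}}

```text
time: 10.7
tool_pos: [0.4893, -0.3597, 0.2107]
tool_rot: [-0.003, -0.1, 0.995, 0.004]
contact_force: [0.6, -0.4, -4.9]
gripper_width: 0.127
```

Call:
{"api": "play_rows", "payload": {"increments": [{"offset": [0, 0, 2], "twist": 0, "grip": 0}, {"offset": [0, 0, 4], "twist": 0, "grip": 0}, {"offset": [0, 0, 6], "twist": 0, "grip": 0}, {"offset": [0, 0, 7], "twist": 0, "grip": 0}]}}

```text
time: 11.03
tool_pos: [0.4921, -0.3622, 0.2123]
tool_rot: [0.001, -0.1, 0.995, -0.001]
contact_force: [-0.4, 1.1, -5.6]
gripper_width: 0.126
```

Call:
{"api": "play_rows", "payload": {"increments": [{"offset": [0, 0, 2], "twist": 0, "grip": 0}, {"offset": [0, 0, 3], "twist": 0, "grip": 0}, {"offset": [0, 0, 4], "twist": 0, "grip": 0}, {"offset": [0, 0, 4], "twist": 0, "grip": 0}]}}

```text
time: 11.37
tool_pos: [0.492, -0.3621, 0.208]
tool_rot: [0.001, -0.1, 0.995, -0.001]
contact_force: [0.7, 0.4, -1.7]
gripper_width: 0.128
```

Call:
{"api": "play_rows", "payload": {"increments": [{"offset": [0, 0, 1], "twist": 0, "grip": 0}, {"offset": [0, 0, 1], "twist": 0, "grip": 0.25}, {"offset": [0, 0, 1], "twist": 0, "grip": 0.4}, {"offset": [0, 0, 1], "twist": 0, "grip": 0.5}, {"offset": [0, 0, 0], "twist": 0, "grip": 0.5}]}}

```text
time: 11.78
tool_pos: [0.4915, -0.3619, 0.2067]
tool_rot: [0.0, -0.1, 0.995, -0.0]
contact_force: [-0.6, 0.1, 0.5]
gripper_width: 0.504
```

Call:
{"api": "play_rows", "payload": {"increments": [{"offset": [0, 0, -20], "twist": 0, "grip": 0.5}, {"offset": [0, 0, -50], "twist": 0, "grip": 0.5}, {"offset": [0, 0, -90], "twist": 0, "grip": 0.5}, {"offset": [0, 0, -130], "twist": 0, "grip": 0.6}, {"offset": [0, 0, -150], "twist": 0, "grip": 0.7}]}}

```text
time: 12.2
tool_pos: [0.4922, -0.3624, 0.3628]
tool_rot: [0.003, -0.1, 0.995, -0.003]
contact_force: [1.2, -0.5, 1.1]
gripper_width: 0.694
```

```bash
python3 -c "
from h import *
go(.524,.3615,.36,-.362)
np.set_printoptions(precision=4,suppress=True)
cv2.imwrite('pics/s2.png',manip.grab_frame('scene'))
for n in('welded_bracket','next_bracket'): print(n,[(round(d['p'],2),w('scene',d['xyz'])) for d in manip.tip_of(n,'scene')[:4]])"
```

```text
off [-175.   703.2   -0.9] twist 0.5621 yaw now 0.2001 tool z [ 0.0057 -0.0054 -1.    ] t 12.2 j6 -2.527254866088386 pos [ 0.4922 -0.3624  0.3628] F [ 1.2 -0.5  1.1] g 0.694
welded_bracket []
next_bracket [(0.9, array([0.5268, 0.3645, 0.0029]))]
```

Call:
{"api": "play_rows", "payload": {"increments": [{"offset": [-9.6, 38.5, 0], "twist": 0, "grip": 0.7}, {"offset": [-19.2, 77, 0], "twist": 0, "grip": 0.7}, {"offset": [-28.8, 115.5, 0], "twist": 0, "grip": 0.7}, {"offset": [-38.4, 154, 0], "twist": 0, "grip": 0.7}, {"offset": [-48, 192.5, 0], "twist": 0, "grip": 0.7}]}}

```text
time: 12.77
tool_pos: [0.4994, -0.1618, 0.354]
tool_rot: [-0.002, -0.099, 0.995, 0.001]
contact_force: [0.2, 1.1, 0.1]
gripper_width: 0.702
```

Call:
{"api": "play_rows", "payload": {"increments": [{"offset": [-9.6, 38.5, 0], "twist": 0, "grip": 0.7}, {"offset": [-19.2, 77, 0], "twist": 0, "grip": 0.7}, {"offset": [-28.8, 115.5, 0], "twist": 0, "grip": 0.7}, {"offset": [-38.4, 154, 0], "twist": 0, "grip": 0.7}, {"offset": [-48, 192.5, 0], "twist": 0, "grip": 0.7}]}}

```text
time: 13.18
tool_pos: [0.5081, 0.0365, 0.3542]
tool_rot: [-0.002, -0.1, 0.995, 0.0]
contact_force: [0.6, -0.4, 0.2]
gripper_width: 0.701
```

Call:
{"api": "play_rows", "payload": {"increments": [{"offset": [-9.6, 38.5, 0], "twist": 0.11, "grip": 0.7}, {"offset": [-19.2, 77, 0], "twist": 0.22, "grip": 0.7}, {"offset": [-28.8, 115.5, 0], "twist": 0.33, "grip": 0.7}, {"offset": [-38.4, 154, 0], "twist": 0.44, "grip": 0.7}, {"offset": [-48, 192.5, 0], "twist": 0.55, "grip": 0.7}]}}

```text
time: 13.6
tool_pos: [0.517, 0.2338, 0.3541]
tool_rot: [-0.002, 0.176, 0.984, -0.001]
contact_force: [0.7, -0.8, -0.0]
gripper_width: 0.696
```

```bash
python3 -c "
from h import *
go(.524,.3615,.26,-.362)"
```

```text
off [ 37.4 122.5  93.9] twist 0.0084 yaw now -0.3536 tool z [-0.0036 -0.0013 -1.    ] t 13.6 j6 -0.9235675706779836 pos [0.517  0.2338 0.3541] F [ 0.7 -0.8 -0. ] g 0.696
```

Call:
{"api": "play_rows", "payload": {"increments": [{"offset": [11, 37, 0], "twist": 0.008, "grip": 0.7}, {"offset": [22, 74, 10], "twist": 0.008, "grip": 0.7}, {"offset": [32, 108, 25], "twist": 0.008, "grip": 0.7}, {"offset": [37, 122.5, 45], "twist": 0.008, "grip": 0.7}, {"offset": [37, 122.5, 60], "twist": 0.008, "grip": 0.7}]}}

```text
time: 14.02
tool_pos: [0.5235, 0.3624, 0.2926]
tool_rot: [-0.002, 0.175, 0.985, -0.001]
contact_force: [-0.8, -0.2, -0.6]
gripper_width: 0.704
```

Call:
{"api": "play_rows", "payload": {"increments": [{"offset": [0, 0, 5], "twist": 0, "grip": 0.7}, {"offset": [0, 0, 5], "twist": 0, "grip": 0.7}, {"offset": [0, 0, 5], "twist": 0, "grip": 0.7}]}}

```text
time: 14.27
tool_pos: [0.5249, 0.3586, 0.2909]
tool_rot: [-0.001, 0.178, 0.984, -0.001]
contact_force: [-0.2, 0.9, -0.0]
gripper_width: 0.7
```

```bash
python3 -c "
from h import *
go(.5245,.362,.204,-.362)
o=[]
for c,b in(('scene',(265,80,365,180)),('top',(75,170,175,270))):
  i=manip.grab_frame(c)[b[1]:b[3],b[0]:b[2]]; o.append(cv2.resize(i,(390,390)))
cv2.imwrite('pics/n.png',np.hstack(o))
"
```

```text
off [ 1.5  3.2 86.9] twist 0.0046 yaw now -0.3574 tool z [-0.0015 -0.0011 -1.    ] t 14.2667 j6 -0.7309922860788821 pos [0.5249 0.3586 0.2909] F [-0.2  0.9 -0. ] g 0.7
```

View pics/n.png

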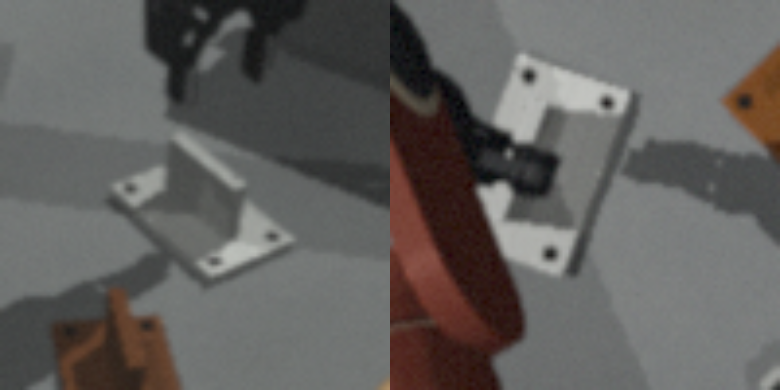

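The open jaws are above and either side of the grey bracket's rib. I'll correct by (1.5, 3) mm, go down and grip.

Call:
{"api": "play_rows", "payload": {"increments": [{"offset": [1.5, 3, 25], "twist": 0.004, "grip": 0.7}, {"offset": [1.5, 3, 50], "twist": 0.004, "grip": 0.7}, {"offset": [1.5, 3, 70], "twist": 0.004, "grip": 0.7}, {"offset": [1.5, 3, 82], "twist": 0.004, "grip": 0.7}, {"offset": [1.5, 3, 86], "twist": 0.004, "grip": 0.7}]}}

```text
time: 14.78
tool_pos: [0.5243, 0.3622, 0.2042]
tool_rot: [-0.001, 0.18, 0.984, -0.001]
contact_force: [-0.0, 0.2, -0.1]
gripper_width: 0.7
```

Call:
{"api": "play_rows", "payload": {"increments": [{"offset": [0, 0, 0], "twist": 0, "grip": 0.7}, {"offset": [0, 0, 0], "twist": 0, "grip": 0.7}]}}

```text
time: 14.95
tool_pos: [0.5253, 0.3632, 0.2073]
tool_rot: [0.001, 0.179, 0.984, 0.001]
contact_force: [0.6, 0.2, 0.9]
gripper_width: 0.697
```

```bash
python3 -c "
from h import *
go(.5245,.362,.204,-.362)"
```

```text
off [ 0.3 -1.4  3.3] twist 0.0015 yaw now -0.3605 tool z [ 0.0021  0.0011 -1.    ] t 14.95 j6 -0.7218051093421147 pos [0.5253 0.3632 0.2073] F [0.6 0.2 0.9] g 0.697
```

Call:
{"api": "play_rows", "payload": {"increments": [{"offset": [0, -1, 1], "twist": 0, "grip": 0.4}, {"offset": [0, -1, 2], "twist": 0, "grip": 0.3}, {"offset": [0, -1, 2], "twist": 0, "grip": 0.2}, {"offset": [0, -1, 2], "twist": 0, "grip": 0.1}, {"offset": [0, -1, 2], "twist": 0, "grip": 0}]}}

```text
time: 15.37
tool_pos: [0.5245, 0.3623, 0.2046]
tool_rot: [0.001, 0.179, 0.984, 0.0]
contact_force: [-0.1, -0.9, 3.2]
gripper_width: 0.127
```

Call:
{"api": "play_rows", "payload": {"increments": [{"offset": [0, 0, 0], "twist": 0, "grip": 0}, {"offset": [0, 0, 0], "twist": 0, "grip": 0}, {"offset": [0, 0, 0], "twist": 0, "grip": 0}, {"offset": [0, 0, 0], "twist": 0, "grip": 0}]}}

```text
time: 15.7
tool_pos: [0.5245, 0.3623, 0.2045]
tool_rot: [0.0, 0.179, 0.984, 0.0]
contact_force: [-0.5, -1.5, 4.7]
gripper_width: 0.129
```

Call:
{"api": "play_rows", "payload": {"increments": [{"offset": [0, 0, -10], "twist": 0, "grip": 0}, {"offset": [0, 0, -40], "twist": 0, "grip": 0}, {"offset": [0, 0, -80], "twist": 0, "grip": 0}, {"offset": [0, 0, -120], "twist": 0, "grip": 0}, {"offset": [0, 0, -160], "twist": 0, "grip": 0}]}}

```text
time: 16.12
tool_pos: [0.5234, 0.362, 0.3637]
tool_rot: [-0.001, 0.179, 0.984, -0.001]
contact_force: [0.4, 1.3, -3.2]
gripper_width: 0.124
```

```bash
python3 -c "
from h import *
go(.6885,-.0257,.36,-.066)"
```

```text
off [-291.1 -304.7    3.6] twist -0.294 yaw now -0.36 tool z [-0.0031 -0.0012 -1.    ] t 16.1167 j6 -0.7228091438332852 pos [0.5234 0.362  0.3637] F [ 0.4  1.3 -3.2] g 0.124
```

Call:
{"api": "play_rows", "payload": {"increments": [{"offset": [-27, -28, 0], "twist": 0, "grip": 0}, {"offset": [-54, -56, 0], "twist": 0, "grip": 0}, {"offset": [-81, -85, 0], "twist": 0, "grip": 0}, {"offset": [-108, -113, 0], "twist": 0, "grip": 0}, {"offset": [-135, -141, 0], "twist": 0, "grip": 0}]}}

```text
time: 16.53
tool_pos: [0.6006, 0.1811, 0.3625]
tool_rot: [-0.001, 0.179, 0.984, -0.0]
contact_force: [0.7, 0.3, -4.0]
gripper_width: 0.128
```

Call:
{"api": "play_rows", "payload": {"increments": [{"offset": [-27, -28, 0], "twist": -0.1, "grip": 0}, {"offset": [-54, -56, 0], "twist": -0.2, "grip": 0}, {"offset": [-81, -85, 0], "twist": -0.29, "grip": 0}, {"offset": [-108, -113, 0], "twist": -0.292, "grip": 0}, {"offset": [-135, -141, 0], "twist": -0.292, "grip": 0}]}}

```text
time: 16.95
tool_pos: [0.6775, 0.0014, 0.3623]
tool_rot: [-0.001, 0.034, 0.999, 0.0]
contact_force: [0.2, 0.6, -4.1]
gripper_width: 0.125
```

```bash
python3 -c "
from h import *
go(.6885,-.0257,.275,-.066)"
```

```text
off [-13.  -26.4  87.2] twist -0.0019 yaw now -0.0679 tool z [-2.3e-03  7.0e-04 -1.0e+00] t 16.95 j6 -1.6106954949251213 pos [0.6775 0.0014 0.3623] F [ 0.2  0.6 -4.1] g 0.125
```

Call:
{"api": "play_rows", "payload": {"increments": [{"offset": [-7, -13, 5], "twist": -0.002, "grip": 0}, {"offset": [-13, -26, 20], "twist": -0.002, "grip": 0}, {"offset": [-13, -26, 50], "twist": -0.002, "grip": 0}, {"offset": [-13, -26, 70], "twist": -0.002, "grip": 0}, {"offset": [-13, -26, 82], "twist": -0.002, "grip": 0}]}}

```text
time: 17.37
tool_pos: [0.6869, -0.023, 0.2757]
tool_rot: [-0.004, 0.033, 0.999, 0.001]
contact_force: [-0.8, 0.4, -4.9]
gripper_width: 0.129
```

Call:
{"api": "play_rows", "payload": {"increments": [{"offset": [0, 0, 0], "twist": 0, "grip": 0}, {"offset": [0, 0, 0], "twist": 0, "grip": 0}, {"offset": [0, 0, 0], "twist": 0, "grip": 0}, {"offset": [0, 0, 0], "twist": 0, "grip": 0}]}}

```text
time: 17.7
tool_pos: [0.6895, -0.0233, 0.2841]
tool_rot: [0.002, 0.033, 0.999, -0.0]
contact_force: [0.1, -0.1, -2.2]
gripper_width: 0.13
```

```bash
python3 -c "
from h import *
go(.6885,-.0257,.2645,-.066)
i=manip.grab_frame('scene')
j=manip.grab_frame('scene')
cv2.imwrite('pics/p.png',cv2.resize(i[180:280,220:345],None,fx=6,fy=6,interpolation=cv2.INTER_CUBIC))
"
```

```text
off [ 0.9 -2.5 19.6] twist 0.0006 yaw now -0.0654 tool z [ 3.8e-03 -5.0e-04 -1.0e+00] t 17.7 j6 -1.646950085291642 pos [ 0.6895 -0.0233  0.2841] F [ 0.1 -0.1 -2.2] g 0.13
```

View pics/p.png

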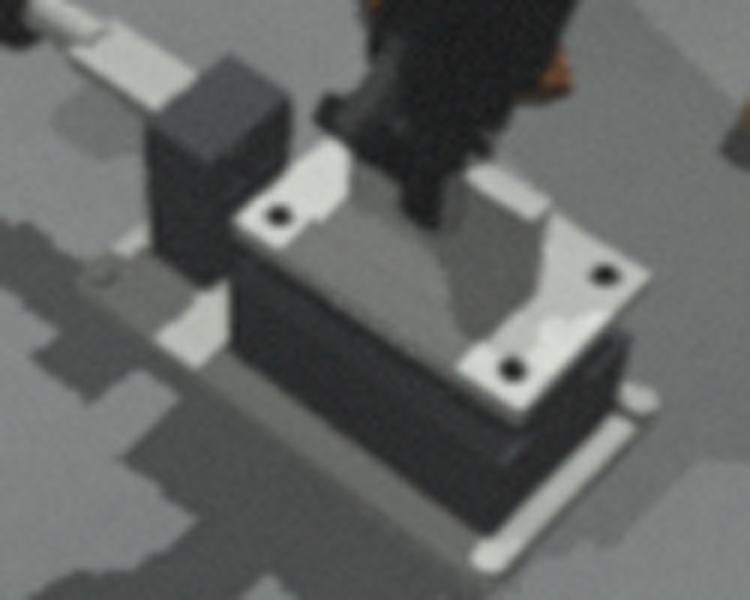

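Picture 7: the base hovers about 20 mm over the block, aligned, with its near corners at (235,220) and (520,410). I'll correct y by 2.4 mm and lower it.

Call:
{"api": "play_rows", "payload": {"increments": [{"offset": [0.7, -2.4, 4], "twist": 0, "grip": 0}, {"offset": [0.7, -2.4, 8], "twist": 0, "grip": 0}, {"offset": [0.7, -2.4, 12], "twist": 0, "grip": 0}, {"offset": [0.7, -2.4, 15], "twist": 0, "grip": 0}, {"offset": [0.7, -2.4, 15], "twist": 0, "grip": 0}]}}

```text
time: 18.22
tool_pos: [0.6874, -0.026, 0.2651]
tool_rot: [-0.001, 0.033, 0.999, 0.0]
contact_force: [0.6, 0.5, -3.0]
gripper_width: 0.127
```

Call:
{"api": "play_rows", "payload": {"increments": [{"offset": [0, 0, 0], "twist": 0, "grip": 0}, {"offset": [0, 0, 0], "twist": 0, "grip": 0}, {"offset": [0, 0, 0], "twist": 0, "grip": 0}]}}

```text
time: 18.47
tool_pos: [0.688, -0.026, 0.267]
tool_rot: [0.0, 0.033, 0.999, -0.0]
contact_force: [-0.5, -0.9, -2.3]
gripper_width: 0.13
```

```bash
python3 -c "
from h import *
go(.6885,-.0257,.2645,-.066)"
```

```text
off [-0.5  0.3  2.5] twist -0.0 yaw now -0.066 tool z [ 4.e-04 -1.e-04 -1.e+00] t 18.4667 j6 -1.65053594670367 pos [ 0.688 -0.026  0.267] F [-0.5 -0.9 -2.3] g 0.13
```

Call:
{"api": "play_rows", "payload": {"increments": [{"offset": [-0.4, 0.2, 1], "twist": 0, "grip": 0}, {"offset": [-0.4, 0.2, 2], "twist": 0, "grip": 0}, {"offset": [-0.4, 0.2, 3], "twist": 0, "grip": 0}, {"offset": [-0.4, 0.2, 3], "twist": 0, "grip": 0}, {"offset": [-0.4, 0.2, 3], "twist": 0, "grip": 0}]}}

```text
time: 18.88
tool_pos: [0.6885, -0.0258, 0.2646]
tool_rot: [0.0, 0.033, 0.999, -0.0]
contact_force: [-2.3, 0.5, 1.8]
gripper_width: 0.128
```

```bash
python3 -c "
from h import *
go(.6885,-.0257,.2645,-.066)"
```

```text
off [0.  0.1 0.1] twist 0.0001 yaw now -0.0659 tool z [ 8.e-04 -2.e-04 -1.e+00] t 18.8833 j6 -1.6502071884824496 pos [ 0.6885 -0.0258  0.2646] F [-2.3  0.5  1.8] g 0.128
```

Call:
{"api": "play_rows", "payload": {"increments": [{"offset": [0, 0, 0], "twist": 0, "grip": 0.2}, {"offset": [0, 0, 0], "twist": 0, "grip": 0.3}, {"offset": [0, 0, 0], "twist": 0, "grip": 0.5}, {"offset": [0, 0, 0], "twist": 0, "grip": 0.6}, {"offset": [0, 0, -10], "twist": 0, "grip": 0.7}]}}

```text
time: 19.3
tool_pos: [0.6875, -0.0258, 0.2715]
tool_rot: [-0.002, 0.033, 0.999, 0.0]
contact_force: [0.5, 0.8, 0.3]
gripper_width: 0.699
```

Call:
{"api": "play_rows", "payload": {"increments": [{"offset": [0, 0, -25], "twist": 0, "grip": 0.8}, {"offset": [0, 0, -60], "twist": 0, "grip": 1}, {"offset": [20, 0, -80], "twist": 0, "grip": 1}, {"offset": [60, 0, -80], "twist": 0, "grip": 1}, {"offset": [100, 0, -80], "twist": 0, "grip": 1}]}}

```text
time: 19.72
tool_pos: [0.5886, -0.0194, 0.3575]
tool_rot: [0.003, 0.033, 0.999, -0.0]
contact_force: [0.0, 0.2, 0.5]
gripper_width: 0.998
```

Call:
{"api": "play_rows", "payload": {"increments": [{"offset": [40, 0, 0], "twist": 0, "grip": 1}, {"offset": [80, 0, 0], "twist": 0, "grip": 1}, {"offset": [115, 0, 0], "twist": 0, "grip": 1}, {"offset": [120, 0, 0], "twist": 0, "grip": 1}, {"offset": [120, 0, 0], "twist": 0, "grip": 1}]}}

```text
time: 20.13
tool_pos: [0.4672, -0.0111, 0.3543]
tool_rot: [0.001, 0.033, 0.999, -0.0]
contact_force: [0.9, 0.3, 0.3]
gripper_width: 0.997
```

```bash
python3 - <<'E'
from h import *
go(.469,-.0105,.232,-.066)
im=np.mean([manip.grab_frame("top").astype(float) for _ in range(4)],0).astype(np.uint8); cv2.imwrite("pics/topB.png",im)
A=cv2.imread("pics/topavg.png")
f=lambda i:cv2.resize(i[105:195,232:302],None,fx=5,fy=5,interpolation=cv2.INTER_CUBIC)
s=np.mean([manip.grab_frame("scene").astype(float) for _ in range(3)],0).astype(np.uint8); cv2.imwrite("pics/sceneB.png",s)
cv2.imwrite("pics/cmp.png",np.hstack([f(A),f(im)]))
# hole shifts, both pictures, at the same spots
def ref(i,u,v):
    g=cv2.cvtColor(i,cv2.COLOR_BGR2GRAY).astype(float); x,y=int(round(u)),int(round(v)); r=3
    for _ in range(2):
        p=g[y-r:y+r+1,x-r:x+r+1]; Y,X=np.mgrid[-r:r+1,-r:r+1]; wt=np.clip(np.percentile(p,60)-p-25,0,None)*(X**2+Y**2<=7)
        c=x+(wt*X).sum()/wt.sum(), y+(wt*Y).sum()/wt.sum(); x,y=int(round(c[0])),int(round(c[1]))
    return c
for a,b in[(130,77),(241,79),(123,284),(238,287)]:
    u,v=a/5+225,b/5+105; p,q=ref(A,u,v),ref(im,u,v)
    print(np.round(p,2),np.round(q,2),"shift mm",1000*(unproj("top",*q,.07)-unproj("top",*p,.07))[:2])
E
```

```text
off [ -1.5   0.7 122.3] twist -0.0002 yaw now -0.0662 tool z [ 1.9e-03 -3.0e-04 -1.0e+00] t 20.1333 j6 -1.6877713756457773 pos [ 0.4672 -0.0111  0.3543] F [0.9 0.3 0.3] g 0.997
[250.68 119.97] [250.13 119.6 ] shift mm [0.98526887 1.35166546]
[272.88 120.61] [272.31 120.55] shift mm [0.18407198 1.42125602]
[249.32 161.45] [248.32 161.04] shift mm [1.08106679 2.48927521]
[271.68 162.11] [270.73 161.95] shift mm [0.44831575 2.35628957]
```

View pics/cmp.png

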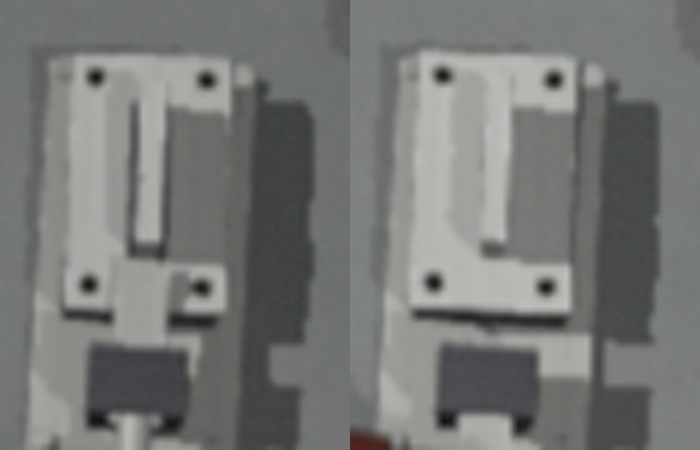

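Picture 8: the new bracket sits like the old one, but about 2 mm further in +y and turned about 0.01 rad. I'll check both against the block itself.

```bash
python3 - <<'E'
import cv2,numpy as np
f=lambda n:cv2.resize(cv2.imread(n)[200:272,245:332],None,fx=4.5,fy=4.1,interpolation=cv2.INTER_CUBIC)
a,b,c=[np.clip(f("pics/"+n).astype(float)*1.0,0,255) for n in("scene0.png","sceneB.png","l.png")]
g=lambda i:(255*(i/255)**.5).astype(np.uint8)
z=np.zeros_like(a)
o=np.vstack([np.hstack([g(a),g(b)]),np.hstack([g(c),z.astype(np.uint8)])]); print(o.shape)
cv2.imwrite("pics/blk.png",o)
E
```

```text
(590, 784, 3)
```

View pics/blk.png

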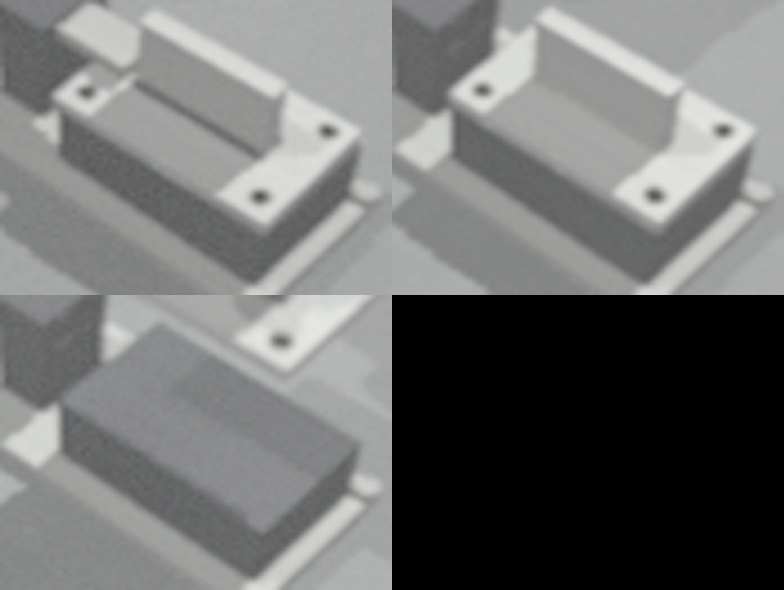

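```bash
cat > fit.py <<'E'
from h import *
from scipy.ndimage import map_coordinates, gaussian_filter
from scipy.optimize import minimize
HX,HY=.065,.040
E={"-y":((-HX,-HY),(HX,-HY),(0,-1)),"+x":((HX,-HY),(HX,HY),(1,0)),"-x":((-HX,-HY),(-HX,HY),(-1,0)),"+y":((-HX,HY),(HX,HY),(0,1))}
def fit(img,cam,z,signs,p0=(.688,-.027,-.06)):
    g=gaussian_filter(cv2.cvtColor(img,cv2.COLOR_BGR2GRAY).astype(float),.6)
    def samp(p,d):
        tot=0
        for e,(s,lo,hi) in signs.items():
            a,b,n=map(np.array,E[e]); t=np.linspace(lo,hi,40)[:,None]; Q=a+(b-a)*t
            c,sn=np.cos(p[2]),np.sin(p[2]); Rm=np.array([[c,-sn],[sn,c]])
            v=[]
            for k in(-1,1):
                W=(Q+n*k*d)@Rm.T+p[:2]; uv=np.array([proj(cam,[x,y,z]) for x,y in W]); v.append(map_coordinates(g,[uv[:,1],uv[:,0]],order=1))
            tot+=s*np.mean(v[0]-v[1])   # inside minus outside
        return tot
    f=lambda q:-samp(np.array(p0)+np.array(q)*[.001,.001,.01],.0015)
    best=min((minimize(f,[i,j,0],method="Nelder-Mead",options=dict(initial_simplex=[[i,j,0],[i+1.5,j,0],[i,j+1.5,0],[i,j,1.5]],xatol=.02)) for i in(-2,2) for j in(-2,2)),key=lambda r:r.fun)
    p=np.array(p0)+best.x*[.001,.001,.01]; return p.round(4),round(-best.fun,1)
E
python3 - <<'E'
from fit import *
I=lambda n:cv2.imread(f"pics/{n}.png")
b={"-y":(1,.05,.95),"+x":(1,.05,.95)}
bx={**b,"-x":(1,.05,.28)}
print("welded scene",fit(I("scene0"),"scene",.07,b))
print("new scene   ",fit(I("sceneB"),"scene",.07,b), fit(I("sceneB"),"scene",.07,bx))
print("block scene ",fit(I("l"),"scene",.06,b), fit(I("l"),"scene",.06,{**b,"+y":(-1,.3,.95)}))
t={"-x":(1,.1,.25),"+x":(1,.1,.9),"+y":(1,.1,.9)}
print("welded top",fit(I("topavg"),"top",.07,t)); print("new top",fit(I("topB"),"top",.07,t))
E
```

```text
Traceback (most recent call last):
  File "fit.py", line 19, in fit
    best=min((minimize(f,[i,j,0],method="Nelder-Mead",options=dict(initial_simplex=[[i,j,0],[i+1.5,j,0],[i,j+1.5,0],[i,j,1.5]],xatol=.02)) for i in(-2,2) for j in(-2,2)),key=lambda r:r.fun)
  File "fit.py", line 19, in <genexpr>
    best=min((minimize(f,[i,j,0],method="Nelder-Mead",options=dict(initial_simplex=[[i,j,0],[i+1.5,j,0],[i,j+1.5,0],[i,j,1.5]],xatol=.02)) for i in(-2,2) for j in(-2,2)),key=lambda r:r.fun)
              ~~~~~~~~^^^^^^^^^^^^^^^^^^^^^^^^^^^^^^^^^^^^^^^^^^^^^^^^^^^^^^^^^^^^^^^^^^^^^^^^^^^^^^^^^^^^^^^^^^^^^^^^^^^^^^^^^^^^^^^^^^^^
  File "fit.py", line 18, in <lambda>
    f=lambda q:-samp(np.array(p0)+np.array(q)*[.001,.001,.01],.0015)
                ~~~~^^^^^^^^^^^^^^^^^^^^^^^^^^^^^^^^^^^^^^^^^^^^^^^^
  File "fit.py", line 15, in samp
    W=(Q+n*k*d)@Rm.T+p[:2]; uv=np.array([proj(cam,[x,y,z]) for x,y in W]); v.append(map_coordinates(g,[uv[:,1],uv[:,0]],order=1))
                                         ~~~~^^^^^^^^^^^^^
  File "h.py", line 7, in proj
    c=manip.get_calibration(cam); q=np.linalg.inv(np.array(c["T"]))@np.r_[P,1]
ValueError: time passes only in moves, steps and waits
```

```bash
python3 - <<'E'
s=open("fit.py").read()
s=s.replace("def fit(","C={n:manip.get_calibration(n) for n in('scene','top')}; TI={n:np.linalg.inv(np.array(C[n]['T'])) for n in C}\ndef pr(cam,W,z):\n    q=np.c_[W,np.full(len(W),z),np.ones(len(W))]@TI[cam].T; c=C[cam]\n    return np.c_[c['fx']*q[:,0]/q[:,2]+c['cx'],c['fy']*q[:,1]/q[:,2]+c['cy']]\ndef fit(",1)
s=s.replace("np.array([proj(cam,[x,y,z]) for x,y in W])","pr(cam,W,z)")
open("fit.py","w").write(s)
E
cat > run.py <<'E'
from fit import *
I=lambda n:cv2.imread(f"pics/{n}.png")
b={"-y":(1,.05,.95),"+x":(1,.05,.95)}
bx={**b,"-x":(1,.05,.28)}
print("welded scene",fit(I("scene0"),"scene",.07,b))
print("new scene   ",fit(I("sceneB"),"scene",.07,b), fit(I("sceneB"),"scene",.07,bx))
print("block scene ",fit(I("l"),"scene",.06,b), fit(I("l"),"scene",.06,{**b,"+y":(-1,.3,.95)}))
t={"-x":(1,.1,.25),"+x":(1,.1,.9),"+y":(1,.1,.9)}
print("welded top",fit(I("topavg"),"top",.07,t)); print("new top",fit(I("topB"),"top",.07,t))
E
python3 run.py
```

```text
welded scene (array([ 0.6886, -0.0271, -0.0547]), np.float64(83.1))
new scene    (array([ 0.6893, -0.0255, -0.0638]), np.float64(87.6)) (array([ 0.689 , -0.0243, -0.0783]), np.float64(146.9))
block scene  (array([ 0.6896, -0.0238, -0.075 ]), np.float64(27.1)) (array([ 0.6896, -0.0254, -0.0822]), np.float64(45.1))
welded top (array([ 0.6873, -0.0288, -0.0695]), np.float64(100.0))
new top (array([ 0.6876, -0.0261, -0.0827]), np.float64(105.0))
```

The evidence disagrees. The slide's path and the block fits suggest the jig's yaw is about -0.075, while the welded bracket lay at -0.056, so it may not have been seated true. There's plenty of time, so I'll lift the new bracket again, move it aside, and measure the bare block with both cameras.

Call:
{"api": "play_rows", "payload": {"increments": [{"offset": [-40, 0, 0], "twist": 0, "grip": 0.7}, {"offset": [-80, 0, 0], "twist": 0, "grip": 0.7}, {"offset": [-120, 0, 0], "twist": 0, "grip": 0.7}, {"offset": [-160, 0, 0], "twist": 0, "grip": 0.7}, {"offset": [-200, 0, 0], "twist": 0, "grip": 0.7}]}}

```text
time: 20.9
tool_pos: [0.6709, -0.0247, 0.3528]
tool_rot: [-0.0, 0.033, 0.999, 0.0]
contact_force: [0.1, -0.3, 1.0]
gripper_width: 0.701
```

Call:
{"api": "play_rows", "payload": {"increments": [{"offset": [-20, 0, 0], "twist": 0, "grip": 0.7}, {"offset": [-20, 0, 20], "twist": 0, "grip": 0.7}, {"offset": [-20, 0, 50], "twist": 0, "grip": 0.7}, {"offset": [-20, 0, 75], "twist": 0, "grip": 0.7}, {"offset": [-20, 0, 80], "twist": 0, "grip": 0.7}]}}

```text
time: 21.32
tool_pos: [0.6872, -0.0257, 0.2667]
tool_rot: [-0.005, 0.033, 0.999, 0.001]
contact_force: [-1.4, 0.7, -1.2]
gripper_width: 0.695
```

```bash
python3 -c "
from h import *
go(.6885,-.0258,.2645,-.066)"
```

```text
off [-1.4 -0.   2.2] twist -0.0001 yaw now -0.0661 tool z [-0.0102  0.0014 -0.9999] t 21.3167 j6 -1.6501618897153303 pos [ 0.6872 -0.0257  0.2667] F [-1.4  0.7 -1.2] g 0.695
```

Call:
{"api": "play_rows", "payload": {"increments": [{"offset": [0, 0, 4], "twist": 0, "grip": 0.7}, {"offset": [0, 0, 8], "twist": 0, "grip": 0.7}, {"offset": [0, 0, 8], "twist": 0, "grip": 0.7}, {"offset": [0, 0, 8], "twist": 0, "grip": 0.7}, {"offset": [0, 0, 8], "twist": 0, "grip": 0.7}]}}

```text
time: 21.73
tool_pos: [0.6889, -0.0259, 0.2678]
tool_rot: [0.002, 0.033, 0.999, -0.0]
contact_force: [-0.7, 0.9, 0.3]
gripper_width: 0.701
```

```bash
python3 -c "
from h import *
go(.6885,-.0258,.2645,-.066)"
```

```text
off [0.4 0.1 3.3] twist -0.0001 yaw now -0.0661 tool z [ 3.e-03 -5.e-04 -1.e+00] t 21.7333 j6 -1.6501913364844167 pos [ 0.6889 -0.0259  0.2678] F [-0.7  0.9  0.3] g 0.701
```

Call:
{"api": "play_rows", "payload": {"increments": [{"offset": [0, 0, 3], "twist": 0, "grip": 0.3}, {"offset": [0, 0, 3], "twist": 0, "grip": 0.2}, {"offset": [0, 0, 3], "twist": 0, "grip": 0.1}, {"offset": [0, 0, 3], "twist": 0, "grip": 0}, {"offset": [0, 0, 3], "twist": 0, "grip": 0}]}}

```text
time: 22.15
tool_pos: [0.6884, -0.0258, 0.263]
tool_rot: [0.0, 0.033, 0.999, -0.0]
contact_force: [1.0, 0.6, 1.5]
gripper_width: 0.132
```

Call:
{"api": "play_rows", "payload": {"increments": [{"offset": [0, 0, 0], "twist": 0, "grip": 0}, {"offset": [0, 0, 0], "twist": 0, "grip": 0}, {"offset": [0, 0, 0], "twist": 0, "grip": 0}, {"offset": [0, 0, 0], "twist": 0, "grip": 0}]}}

```text
time: 22.48
tool_pos: [0.6884, -0.0259, 0.263]
tool_rot: [0.0, 0.033, 0.999, -0.0]
contact_force: [-0.2, 0.4, 2.4]
gripper_width: 0.131
```

Call:
{"api": "play_rows", "payload": {"increments": [{"offset": [0, 0, -10], "twist": 0, "grip": 0}, {"offset": [0, 0, -35], "twist": 0, "grip": 0}, {"offset": [0, 0, -70], "twist": 0, "grip": 0}, {"offset": [0, 25, -100], "twist": 0, "grip": 0}, {"offset": [0, 60, -100], "twist": 0, "grip": 0}]}}

```text
time: 22.9
tool_pos: [0.6938, 0.0321, 0.3717]
tool_rot: [0.006, 0.035, 0.999, -0.001]
contact_force: [2.4, 0.6, -0.5]
gripper_width: 0.127
```

Call:
{"api": "play_rows", "payload": {"increments": [{"offset": [0, 40, 0], "twist": 0, "grip": 0}, {"offset": [0, 80, 0], "twist": 0, "grip": 0}, {"offset": [0, 120, 0], "twist": 0, "grip": 0}, {"offset": [0, 155, 0], "twist": 0, "grip": 0}, {"offset": [0, 160, 0], "twist": 0, "grip": 0}]}}

```text
time: 23.32
tool_pos: [0.7018, 0.1994, 0.3617]
tool_rot: [-0.001, 0.03, 1.0, 0.001]
contact_force: [-0.9, 0.1, -3.0]
gripper_width: 0.13
```

```bash
cat > run2.py <<'E'
from fit import *
np.set_printoptions(precision=4,suppress=True)
A={c:np.mean([manip.grab_frame(c).astype(float) for _ in range(6)],0).astype(np.uint8) for c in("scene","top")}
for c in A: cv2.imwrite(f"pics/bare_{c}.png",A[c])
f=lambda i,b:(255*(cv2.resize(i[b[1]:b[3],b[0]:b[2]],(390,390),interpolation=cv2.INTER_CUBIC)/255.)**.6).astype(np.uint8)
cv2.imwrite("pics/bare.png",np.hstack([f(A["scene"],(240,190,340,290)),f(A["top"],(220,105,310,195))]))
for d in(("-y","+x"),("-y","+x","+y"),("-y","+x","+y","-x")):
    sg={"-y":(1,.05,.95),"+x":(1,.05,.95),"+y":(-1,.1,.95),"-x":(-1,.6,.95)}
    print("block scene",d,fit(A["scene"],"scene",.06,{k:sg[k] for k in d}))
for d in(("+x","+y"),("+x","+y","-y"),("+x","+y","-y","-x")):
    print("block top",d,fit(A["top"],"top",.06,{k:(-1,.08,.92) for k in d}))
for c in A: print(c,[(round(d["p"],2),w(c,d["xyz"])) for d in manip.tip_of("jig_seat",c)[:2]])
E
python3 run2.py; python3 -c "
from h import *
go(.6885,-.0258,.2645,-.066)"
```

```text
block scene ('-y', '+x') (array([ 0.6898, -0.0254, -0.0828]), np.float64(25.6))
block scene ('-y', '+x', '+y') (array([ 0.6897, -0.0257, -0.0756]), np.float64(33.5))
block scene ('-y', '+x', '+y', '-x') (array([ 0.6901, -0.0261, -0.0739]), np.float64(62.9))
block top ('+x', '+y') (array([ 0.6901, -0.0288, -0.0859]), np.float64(53.6))
block top ('+x', '+y', '-y') (array([ 0.6902, -0.0285, -0.0887]), np.float64(79.6))
block top ('+x', '+y', '-y', '-x') (array([ 0.6828, -0.0278, -0.0921]), np.float64(118.7))
scene [(0.71, array([ 0.6889, -0.0274,  0.0625])), (0.62, array([0.349 , 0.177 , 0.0029]))]
top [(0.75, array([ 0.6874, -0.0245,  0.057 ]))]
off [-2.000e-01 -2.196e+02  9.830e+01] twist -0.0006 yaw now -0.0666 tool z [ 1.e-04  0.e+00 -1.e+00] t 24.0167 j6 -1.3378109718284839 pos [0.7029 0.1933 0.3628] F [-0.  -0.1 -3.5] g 0.128
```

View pics/bare.png

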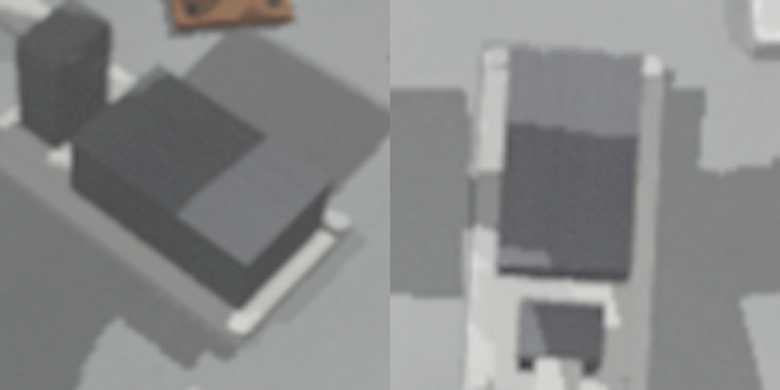

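Picture 10 shows the bare block in both views; in the top view it spans x 499–644 and y 52–275. I'll compare identical edge sets on the block and on the seated bracket, whose pose is known, so the camera bias cancels.

```bash
python3 - <<'E'
from fit import *
I=lambda n:cv2.imread(f"pics/{n}.png")
for d in("+x +y","+x +y -y","+x -x +y"):
    print("top",d,"base",fit(I("topB"),"top",.07,{k:(1,.08,.92) for k in d.split()}),"block",fit(I("bare_top"),"top",.06,{k:(-1,.08,.92) for k in d.split()}))
for d in("+x -y",):
    print("scene",d,"base",fit(I("sceneB"),"scene",.07,{k:(1,.05,.95) for k in d.split()}),"block",fit(I("bare_scene"),"scene",.06,{k:(1,.05,.95) for k in d.split()}))
# line fits of block/base long edges in the top view: per-row gradient peak, sub-pixel
from scipy.ndimage import gaussian_filter1d
def side(img,z,sgn,edge,p):
    g=cv2.cvtColor(img,cv2.COLOR_BGR2GRAY).astype(float); c,s=np.cos(p[2]),np.sin(p[2]); Rm=np.array([[c,-s],[s,c]]); o=np.linspace(-.008,.008,65); P=[]
    for x in np.linspace(-.055,.055,45):
        W=(np.c_[np.full(65,x),edge*HY+o]@Rm.T)+p[:2]; uv=pr("top",W,z); v=gaussian_filter1d(map_coordinates(g,[uv[:,1],uv[:,0]],order=1),4)
        q=np.gradient(v)*sgn; k=q.argmax()
        if 3<k<61: P.append((x,o[k]))
    P=np.array(P); m=np.polyfit(*P.T,1)
    for _ in range(3):
        r=abs(np.polyval(m,P[:,0])-P[:,1]); P=P[r<max(.0008,2*np.median(r))]; m=np.polyfit(*P.T,1)
    return len(P),"yaw",round(p[2]+m[0],4),"dy mm",round(1000*m[1],2)
p=(.6885,-.0258,-.066)
for e in(1,-1): print("edge",e,"base",side(I("topB"),.07,-e,e,p),"welded",side(I("topavg"),.07,-e,e,p),"block",side(I("bare_top"),.06,e,e,p))
E
```

```text
top +x +y base (array([ 0.6888, -0.0261, -0.0619]), np.float64(45.4)) block (array([ 0.6901, -0.0288, -0.0859]), np.float64(53.6))
top +x +y -y base (array([ 0.6888, -0.0256, -0.0585]), np.float64(66.7)) block (array([ 0.6902, -0.0285, -0.0887]), np.float64(79.6))
top +x -x +y base (array([ 0.6879, -0.0261, -0.0694]), np.float64(102.1)) block (array([ 0.6828, -0.0281, -0.0903]), np.float64(92.0))
scene +x -y base (array([ 0.6893, -0.0255, -0.0638]), np.float64(87.6)) block (array([ 0.6898, -0.0254, -0.0828]), np.float64(25.6))
edge 1 base (35, 'yaw', np.float64(-0.0753), 'dy mm', np.float64(-0.33)) welded (36, 'yaw', np.float64(-0.0329), 'dy mm', np.float64(-2.89)) block (44, 'yaw', np.float64(-0.0866), 'dy mm', np.float64(-2.76))
edge -1 base (33, 'yaw', np.float64(-0.0678), 'dy mm', np.float64(0.68)) welded (37, 'yaw', np.float64(-0.0698), 'dy mm', np.float64(-2.0)) block (41, 'yaw', np.float64(-0.091), 'dy mm', np.float64(-2.24))
```

The edge sets agree: the block's yaw is about -0.084 and its centre about (0.6895, -0.028). Extrapolating along the slide rod gives the same. I'll set the bracket there.

Call:
{"api": "play_rows", "payload": {"increments": [{"offset": [0, -40, 0], "twist": 0.017, "grip": 0}, {"offset": [0, -80, 0], "twist": 0.017, "grip": 0}, {"offset": [0, -120, 0], "twist": 0.017, "grip": 0}, {"offset": [0, -160, 0], "twist": 0.017, "grip": 0}, {"offset": [0, -200, 0], "twist": 0.017, "grip": 0}]}}

```text
time: 24.43
tool_pos: [0.6892, -0.0075, 0.363]
tool_rot: [0.0, 0.041, 0.999, -0.0]
contact_force: [0.5, -0.1, -3.0]
gripper_width: 0.131
```

```bash
python3 -c "
from h import *
go(.6893,-.0278,.275,-.083)"
```

```text
off [ -1.7 -20.2  88. ] twist 0.0004 yaw now -0.0826 tool z [ 5.e-04 -1.e-04 -1.e+00] t 24.4333 j6 -1.6069253806269372 pos [ 0.6892 -0.0075  0.363 ] F [ 0.5 -0.1 -3. ] g 0.131
```

Call:
{"api": "play_rows", "payload": {"increments": [{"offset": [-1.7, -20, 10], "twist": 0, "grip": 0}, {"offset": [-1.7, -20, 35], "twist": 0, "grip": 0}, {"offset": [-1.7, -20, 60], "twist": 0, "grip": 0}, {"offset": [-1.7, -20, 80], "twist": 0, "grip": 0}, {"offset": [-1.7, -20, 86], "twist": 0, "grip": 0}]}}

```text
time: 24.85
tool_pos: [0.6881, -0.0262, 0.2719]
tool_rot: [-0.004, 0.042, 0.999, 0.0]
contact_force: [-1.5, 0.1, -4.0]
gripper_width: 0.131
```

Call:
{"api": "play_rows", "payload": {"increments": [{"offset": [0, 0, 0], "twist": 0, "grip": 0}, {"offset": [0, 0, 0], "twist": 0, "grip": 0}, {"offset": [0, 0, 0], "twist": 0, "grip": 0}, {"offset": [0, 0, 0], "twist": 0, "grip": 0}, {"offset": [0, 0, 0], "twist": 0, "grip": 0}]}}

```text
time: 25.27
tool_pos: [0.6903, -0.0259, 0.2788]
tool_rot: [0.002, 0.041, 0.999, -0.0]
contact_force: [-0.4, 0.0, -3.0]
gripper_width: 0.13
```

```bash
python3 -c "
from h import *
go(.6893,-.0278,.267,-.083)"
```

```text
off [ 0.8 -2.  11.8] twist 0.0002 yaw now -0.0828 tool z [ 3.2e-03 -5.0e-04 -1.0e+00] t 25.2667 j6 -1.6330713782641815 pos [ 0.6903 -0.0259  0.2788] F [-0.4  0.  -3. ] g 0.13
```

Call:
{"api": "play_rows", "payload": {"increments": [{"offset": [0.6, -2, 4], "twist": 0, "grip": 0}, {"offset": [0.6, -2, 8], "twist": 0, "grip": 0}, {"offset": [0.6, -2, 11], "twist": 0, "grip": 0}, {"offset": [0.6, -2, 11], "twist": 0, "grip": 0}, {"offset": [0.6, -2, 11], "twist": 0, "grip": 0}]}}

```text
time: 25.68
tool_pos: [0.6886, -0.0279, 0.2649]
tool_rot: [-0.001, 0.042, 0.999, 0.0]
contact_force: [0.5, -0.9, -3.2]
gripper_width: 0.132
```

Call:
{"api": "play_rows", "payload": {"increments": [{"offset": [0, 0, 0], "twist": 0, "grip": 0}, {"offset": [0, 0, 0], "twist": 0, "grip": 0}]}}

```text
time: 25.85
tool_pos: [0.689, -0.0279, 0.2659]
tool_rot: [0.0, 0.042, 0.999, -0.0]
contact_force: [-0.1, -0.3, -3.6]
gripper_width: 0.13
```

```bash
python3 -c "
from h import *
go(.6893,-.0278,.263,-.083)"
```

```text
off [-0.3  0.1  2.9] twist -0.0001 yaw now -0.0831 tool z [ 3.e-04 -0.e+00 -1.e+00] t 25.85 j6 -1.6360227952921416 pos [ 0.689  -0.0279  0.2659] F [-0.1 -0.3 -3.6] g 0.13
```

Call:
{"api": "play_rows", "payload": {"increments": [{"offset": [-0.3, 0, 1], "twist": 0, "grip": 0}, {"offset": [-0.3, 0, 2], "twist": 0, "grip": 0}, {"offset": [-0.3, 0, 3.5], "twist": 0, "grip": 0}, {"offset": [-0.3, 0, 3.5], "twist": 0, "grip": 0}, {"offset": [-0.3, 0, 3.5], "twist": 0, "grip": 0}]}}

```text
time: 26.27
tool_pos: [0.6894, -0.028, 0.263]
tool_rot: [0.0, 0.042, 0.999, -0.0]
contact_force: [-0.5, 0.8, 0.6]
gripper_width: 0.128
```

Call:
{"api": "play_rows", "payload": {"increments": [{"offset": [0, 0, 0], "twist": 0, "grip": 0.2}, {"offset": [0, 0, 0], "twist": 0, "grip": 0.3}, {"offset": [0, 0, 0], "twist": 0, "grip": 0.5}, {"offset": [0, 0, 0], "twist": 0, "grip": 0.6}, {"offset": [0, 0, -10], "twist": 0, "grip": 0.7}]}}

```text
time: 26.68
tool_pos: [0.6884, -0.0278, 0.27]
tool_rot: [-0.002, 0.042, 0.999, 0.0]
contact_force: [0.3, -0.9, -0.3]
gripper_width: 0.701
```

Call:
{"api": "play_rows", "payload": {"increments": [{"offset": [0, 0, -25], "twist": 0, "grip": 0.8}, {"offset": [0, 0, -60], "twist": 0, "grip": 1}, {"offset": [20, 0, -80], "twist": 0, "grip": 1}, {"offset": [60, 0, -80], "twist": 0, "grip": 1}, {"offset": [100, 0, -80], "twist": 0, "grip": 1}]}}

```text
time: 27.1
tool_pos: [0.5896, -0.0198, 0.356]
tool_rot: [0.003, 0.042, 0.999, -0.0]
contact_force: [-0.4, 0.8, -0.1]
gripper_width: 1.001
```

Call:
{"api": "play_rows", "payload": {"increments": [{"offset": [40, 0, 0], "twist": 0, "grip": 1}, {"offset": [80, 0, 0], "twist": 0, "grip": 1}, {"offset": [115, 0, 0], "twist": 0, "grip": 1}, {"offset": [120, 0, 0], "twist": 0, "grip": 1}, {"offset": [120, 0, 0], "twist": 0, "grip": 1}]}}

```text
time: 27.52
tool_pos: [0.4684, -0.0094, 0.3528]
tool_rot: [0.001, 0.042, 0.999, -0.0]
contact_force: [-0.0, 0.5, 0.3]
gripper_width: 1.001
```

```bash
python3 - <<'E'
from fit import *
go(.469,-.0105,.232,-.083)
A={c:np.mean([manip.grab_frame(c).astype(float) for _ in range(5)],0).astype(np.uint8) for c in("scene","top")}
for c in A: cv2.imwrite(f"pics/C_{c}.png",A[c])
for d in("+x +y","+x +y -y"): print("top",d,"base",fit(A["top"],"top",.07,{k:(1,.08,.92) for k in d.split()}))
print("scene base",fit(A["scene"],"scene",.07,{k:(1,.05,.95) for k in("+x","-y")}))
g=cv2.cvtColor(A["top"],cv2.COLOR_BGR2GRAY).astype(float); r=3; P=[]
for u,v in [(250.1,119.6),(272.3,120.5),(248.3,161),(270.7,162)]:
    for _ in range(3):
        x,y=int(round(u)),int(round(v)); p=g[y-r:y+r+1,x-r:x+r+1]; Y,X=np.mgrid[-r:r+1,-r:r+1]; wt=np.clip(np.percentile(p,60)-p-25,0,None)*(X**2+Y**2<=7)
        u,v=x+(wt*X).sum()/wt.sum(), y+(wt*Y).sum()/wt.sum()
    P.append(unproj("top",u,v,.07)[:2])
P=np.array(P); x=P[0]+P[1]-P[2]-P[3]; print("holes",P.mean(0),"yaw",np.arctan2(x[1],x[0]))
E
```

```text
off [ -0.5  -1.  120.8] twist -0.0001 yaw now -0.0831 tool z [ 1.8e-03 -4.0e-04 -1.0e+00] t 27.5167 j6 -1.666812797510145 pos [ 0.4684 -0.0094  0.3528] F [-0.   0.5  0.3] g 1.001
top +x +y base (array([ 0.6902, -0.0285, -0.0776]), np.float64(47.2))
top +x +y -y base (array([ 0.6902, -0.0284, -0.0783]), np.float64(58.9))
scene base (array([ 0.6907, -0.0272, -0.0769]), np.float64(92.2))
holes [ 0.6902331  -0.02839086] yaw -0.08377254356214149
```

```bash
python3 - <<'E'
import cv2,numpy as np
s=cv2.imread("pics/C_scene.png"); t=cv2.imread("pics/C_top.png")
f=lambda i,b:(255*(cv2.resize(i[b[1]:b[3],b[0]:b[2]],(400,300),interpolation=cv2.INTER_CUBIC)/255.)**.5).astype(np.uint8)
cv2.imwrite("pics/C.png",np.vstack([np.hstack([f(s,(238,192,338,267)),f(t,(215,105,315,180))]),np.hstack([f(s,(30,230,210,365)),f(t,(330,155,465,256))])]))
E
```

```text
(no output)
```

View pics/C.png

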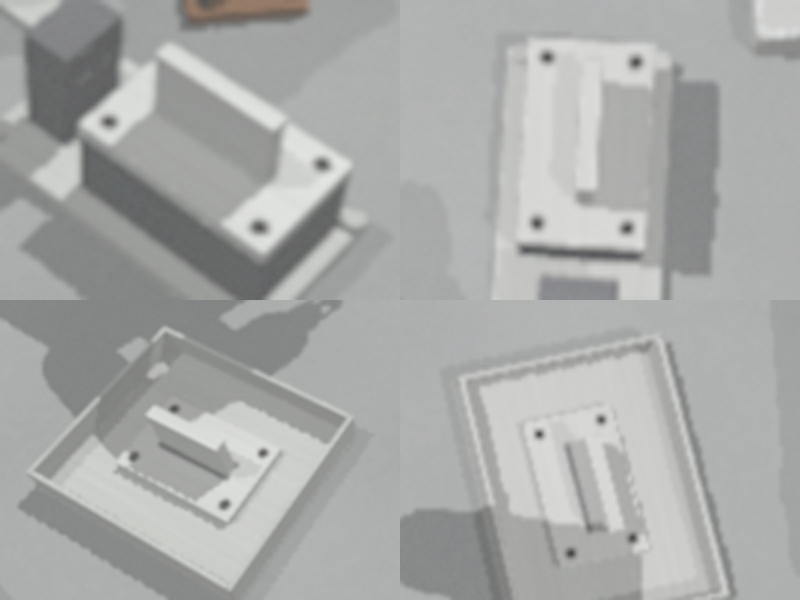

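Picture 11: the new bracket's edges line up with the block on all visible sides. The welded bracket lies flat, base down, in the middle of the tray. Now I'll grip the knob and push it home.

Call:
{"api": "play_rows", "payload": {"increments": [{"offset": [-1, -0.5, 35], "twist": 0, "grip": 1}, {"offset": [-1, -0.5, 70], "twist": 0, "grip": 1}, {"offset": [-1, -0.5, 95], "twist": 0, "grip": 1}, {"offset": [-1, -0.5, 115], "twist": 0, "grip": 1}, {"offset": [-1, -0.5, 122], "twist": 0, "grip": 1}]}}

```text
time: 28.43
tool_pos: [0.4694, -0.01, 0.2263]
tool_rot: [-0.003, 0.042, 0.999, 0.0]
contact_force: [0.2, 0.6, -0.7]
gripper_width: 1.0
```

Call:
{"api": "play_rows", "payload": {"increments": [{"offset": [0, 0, 0], "twist": 0, "grip": 0.7}, {"offset": [0, 0, 0], "twist": 0, "grip": 0.5}, {"offset": [0, 0, 0], "twist": 0, "grip": 0.2}, {"offset": [0, 0, 0], "twist": 0, "grip": 0}, {"offset": [0, 0, 0], "twist": 0, "grip": 0}]}}

```text
time: 28.85
tool_pos: [0.4721, -0.01, 0.2327]
tool_rot: [0.002, 0.042, 0.999, 0.001]
contact_force: [-0.4, 4.2, 5.4]
gripper_width: 0.497
```

Call:
{"api": "play_rows", "payload": {"increments": [{"offset": [0, 0, 0], "twist": 0, "grip": 0}, {"offset": [0, 0, 0], "twist": 0, "grip": 0}]}}

```text
time: 29.02
tool_pos: [0.4721, -0.01, 0.2327]
tool_rot: [0.002, 0.042, 0.999, 0.001]
contact_force: [-0.0, 4.7, 6.4]
gripper_width: 0.493
```

Call:
{"api": "play_rows", "payload": {"increments": [{"offset": [-8, 0, 0], "twist": 0, "grip": 0}, {"offset": [-18, 0, 0], "twist": 0, "grip": 0}, {"offset": [-28, 0, 0], "twist": 0, "grip": 0}, {"offset": [-38, 0, 0], "twist": 0, "grip": 0}, {"offset": [-47, 0, 0], "twist": 0, "grip": 0}]}}

```text
time: 29.43
tool_pos: [0.5196, -0.0139, 0.2327]
tool_rot: [0.003, 0.042, 0.999, 0.001]
contact_force: [0.2, 5.8, 9.1]
gripper_width: 0.497
```

Call:
{"api": "play_rows", "payload": {"increments": [{"offset": [-3, 0, 0], "twist": 0, "grip": 0}, {"offset": [-5, 0, 0], "twist": 0, "grip": 0}, {"offset": [-5, 0, 0], "twist": 0, "grip": 0}, {"offset": [-5, 0, 0], "twist": 0, "grip": 0}]}}

```text
time: 29.77
tool_pos: [0.5229, -0.0142, 0.2326]
tool_rot: [-0.002, 0.042, 0.999, 0.001]
contact_force: [-10.5, 4.4, 16.6]
gripper_width: 0.501
```

```bash
python3 -c "
from h import *
np.set_printoptions(precision=4,suppress=True)
go(.52,-.014,.232,-.083)
manip.grab_frame('scene')
for n in('tongue_tip','slide_knob'): print(n,[(round(d['p'],2),w('scene',d['xyz'])) for d in manip.tip_of(n,'scene')[:2]])"
```

```text
off [ 2.9 -0.1  0.6] twist -0.0001 yaw now -0.0831 tool z [-0.0033  0.0015 -1.    ] t 29.7667 j6 -1.6577515021469356 pos [ 0.5229 -0.0142  0.2326] F [-10.5   4.4  16.6] g 0.501
tongue_tip [(0.68, array([ 0.6411, -0.0247,  0.0786]))]
slide_knob [(0.62, array([ 0.5219, -0.0143,  0.0769]))]
```

The slide is home: it moved 50 mm, with 10 N at the stop. The sideways force stayed constant, which confirms the jig's yaw. Release and retreat.

Call:
{"api": "play_rows", "payload": {"increments": [{"offset": [2, 0, 0], "twist": 0, "grip": 0.3}, {"offset": [2, 0, 0], "twist": 0, "grip": 0.8}, {"offset": [2, 0, 0], "twist": 0, "grip": 1}, {"offset": [2, 0, 0], "twist": 0, "grip": 1}, {"offset": [2, 0, 0], "twist": 0, "grip": 1}]}}

```text
time: 30.33
tool_pos: [0.5206, -0.0146, 0.2298]
tool_rot: [-0.0, 0.042, 0.999, -0.0]
contact_force: [0.1, 0.5, 0.4]
gripper_width: 0.998
```

Call:
{"api": "play_rows", "payload": {"increments": [{"offset": [0, 0, -25], "twist": 0, "grip": 1}, {"offset": [0, 0, -60], "twist": 0, "grip": 1}, {"offset": [0, 0, -100], "twist": 0, "grip": 1}, {"offset": [30, 0, -125], "twist": 0, "grip": 1}, {"offset": [60, 0, -130], "twist": 0, "grip": 1}]}}

```text
time: 30.75
tool_pos: [0.4622, -0.0099, 0.3664]
tool_rot: [0.005, 0.042, 0.999, -0.001]
contact_force: [-0.0, -0.5, 0.3]
gripper_width: 1.0
```

Call:
{"api": "play_rows", "payload": {"increments": [{"offset": [20, 0, 0], "twist": 0, "grip": 1}, {"offset": [40, 0, 0], "twist": 0, "grip": 1}, {"offset": [40, 0, 0], "twist": 0, "grip": 1}, {"offset": [40, 0, 0], "twist": 0, "grip": 1}, {"offset": [40, 0, 0], "twist": 0, "grip": 1}]}}

```text
time: 31.17
tool_pos: [0.4214, -0.0063, 0.3602]
tool_rot: [0.0, 0.042, 0.999, -0.0]
contact_force: [-0.3, -0.4, 0.1]
gripper_width: 0.996
```

```bash
python3 - <<'E'
from fit import *
np.set_printoptions(precision=4,suppress=True)
go(.5,0,.3,-.083)
A={c:manip.grab_frame(c) for c in("scene","top")}
for c in A:
  for n in("tongue_tip","slide_knob"): print(c,n,[(round(d["p"],2),w(c,d["xyz"])) for d in manip.tip_of(n,c)[:2]])
print(fit(A["top"],"top",.07,{k:(1,.08,.92) for k in("+x","+y")}),fit(A["scene"],"scene",.07,{k:(1,.05,.95) for k in("+x","-y")}))
cv2.imwrite("pics/fin.png",np.hstack([cv2.resize(A[c],(400,300)) for c in A]))
E
```

```text
off [-77.8  12.8  60.2] twist -0.0002 yaw now -0.0832 tool z [ 0.0003 -0.0003 -1.    ] t 31.1667 j6 -1.6792962479710376 pos [ 0.4214 -0.0063  0.3602] F [-0.3 -0.4  0.1] g 0.996
scene tongue_tip [(0.81, array([ 0.64  , -0.0239,  0.078 ])), (0.32, array([ 0.4911, -0.3593,  0.0003]))]
scene slide_knob [(0.97, array([ 0.5249, -0.013 ,  0.078 ])), (0.18, array([0.7418, 0.3035, 0.0035]))]
top tongue_tip [(0.67, array([ 0.6473, -0.0222,  0.0813]))]
top slide_knob [(0.71, array([ 0.5213, -0.015 ,  0.0815])), (0.18, array([ 0.4925, -0.3608,  0.0056]))]
(array([ 0.6902, -0.0285, -0.0784]), np.float64(47.1)) (array([ 0.6907, -0.0272, -0.0771]), np.float64(91.0))
```

View pics/fin.png

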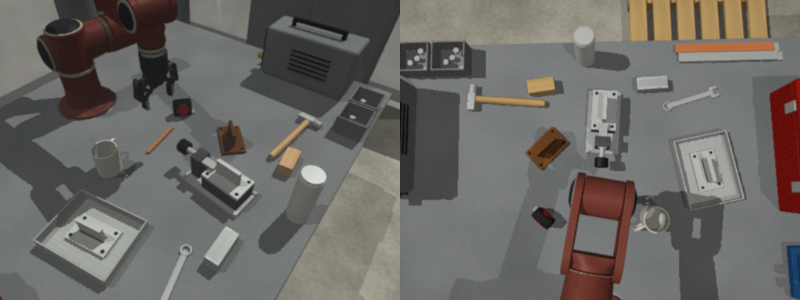

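Picture 12: the tongue is over the new bracket, the knob is home, the welded bracket is in the tray, and the other things look undisturbed. Handing in.

```bash
python3 -c "
from plant import manip
print(manip.job_done())"
```

```text
the job is handed in; nothing more can be done
None
```

The job is done and handed in at about 31 s of the 72 s. I pulled the slide out 50 mm, laid the welded bracket flat, base down, in the tray, set the grey bracket on the block and pushed the knob home.

- **Seating:** I first set the new bracket where the welded one had lain. Measuring the bare block showed that was about 2.5 mm and 0.02 rad off, so I lifted it and set it again.
- **Top camera:** It now puts the base at (0.6902, -0.0285) and the block at (0.6901, -0.0288). Yaw from the holes is -0.084, against about -0.086 for the block.
- **Scene camera (disagrees a little):** It puts base and block 1–2 mm apart. Its contrast on the block was weak, so I relied on the top view, which fits the line of the slide.
- **Lock:** The slide met its stop with about 10 N after about 50 mm of travel. The knob and tongue read within about 4 mm of their original home positions. The bracket fit did not change when the slide was pushed in.
- **Everything else:** Forces I read stayed below 20 N. In the last picture the other items look undisturbed and the robot touches nothing.

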